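Check the grease jars' screw caps and quarantine the loose ones

ROBOT

A 7-joint arm with a two-finger parallel gripper is mounted at the origin on a cart in front of the work surface, level with it; the furniture and walls round the work are solid. World frame = base frame: x ahead of the robot, y to its left, z up, the work surface at z = 0. Lengths are in m, angles in rad, forces in N, time in s.
With the tool pointing down it reaches from about 0.425 to 0.875 m from the base axis. Payload 4.7 kg.
Tool frame: the origin (TCP) lies between the finger pads; the fingertips stand 14 mm ahead of it and the grasp point (between the pads) lies 5 mm behind it; z points along the fingers, y is the line along which they close (so a half turn about z gives the same grasp; the last joint's range is limited). The gripper opens to 87 mm and grips with 3 to 60 N. Pads are 19 mm wide; open, the fingers measure 117 mm over their backs; the gripper's body (75 mm by 190 mm) begins 51 mm behind the grasp point.
Start: joints at [-1.161, 0.321, -0.07, 1.45, 0.023, 1.371, -0.057], TCP at [0.251, 0.6, 0.237] pointing down, gripper open.
Joint ranges: [-2.86, 2.86], [-0.3, 2.09], [-1.38, 1.24], [0.06, 2.45], [-1.56, 4.7], [0.09, 2.05], [-2.69, 2.69]. Speed limits (rad/s): [2.57, 2.57, 3.14, 3.14, 3.14, 3.14, 3.14].

INTERFACE

Orientations are given as a rotation vector (axis times angle).
In Python, from bench import ctrl gives the robot as it stands.
- The arm moves only by the tool step_arm, never from a script. Its argument "commands" is a list of rows, each an object with "travel": the shift along the tool's x, y, z in m, a list of three; "turn": the turn, a rotation vector about the tool's x, y, z in degrees, a list of three. A call has 1 to 5 rows; each row is the pose to reach, as a shift and turn from the pose commanded when the call began, along the tool's axes at that moment; what a row does not reach only later rows make up. A row lasts 1/10 s, in which the tool goes at most 50 mm and 8.59 degrees, less where a joint would pass 70% of its speed; a pose out of reach is approached as far as the arm can. A call with a gripper value outside its range is refused whole. "gripper" is the opening, from 0 (shut) to 1 (fully open), set as the call begins (left out, the last holds). The fingers move at their own pace and stop on an object; "force" is the grip in N (left out, the last holds). Time passes only in rows, so rows that repeat a pose let the fingers close. It gives the time, the measured TCP pose, the force, the opening and the grip force at its end, in the units of the state.
- ctrl.get_state(): the state, without advancing time (a new reading comes with each control period).
- ctrl.get_image(name): name is "scene" or "top" or "wrist"; returns the picture (420x560x3 uint8, red, green, blue); there is no depth.
- ctrl.camera_model(name): a dict with "fx", "fy", "cx", "cy" (pixels), "R" (3x3) and "t" (3): a world point X has camera coordinates R X + t; the wrist camera has in their place "T_tool_cam" (4x4, takes a point from camera to tool coordinates, whose origin is the TCP and whose axes are the flange's). Camera axes: x right, y down, z forward; pixel columns grow to the right and rows downward; lengths in m; the calibration is good to about 2 mm. A picture is of the moment at which its call begins: read the wrist's pose just before it. camera_model takes no time and is no camera call.
- ctrl.close_job(): hands the job in; it is judged then, once.
The state is a dict: "time": time; "joint_positions": joint angles; "qd": joint speeds; "joint_torque": joint torques, N m; "position": TCP position; "tool_rot": TCP orientation; "ft_force": force on the tool from outside, world axes, zero at the start; "torque": the same for the moment, N m; "grip_width": opening from 0.0 (shut) to 1.0 (fully open); "grip_force": force on a finger pad.
Only numpy, scipy, OpenCV 4.12 (cv2) and the standard library are available. Lean on these libraries where they do the work, as an engineer would, in place of code of your own. Each camera call takes 0.05 s, during which the arm holds its last target. There are 200 camera calls.

TASK

Try the screw cap of every grease jar in the jig: twist it anticlockwise until its red line is broken and it either holds fast or gives way, and leave it as it then stands. Put each jar whose cap gives way into the red reject box, and leave the sound ones in their pockets. Then ease the box's sprung lid down without letting it slam, and last book the tray on the tally counter by swinging its lever fully down to the stop and letting it spring back; leave the tape, the marker and the black bracket alone.

Things in the scene. Friction and masses are not known exactly. Their poses are not given: they have to be found in the camera images.
- jig: Fixed holding jig: dark slab 156 x 232 mm, 30 mm high, in an aluminium frame, with six square pockets (48 mm wide, floor 8 mm above the table) in 2 rows along its own x (-37.5 and +37.5 mm) and 3 columns along its y (-75, 0, +75 mm). Some pockets are empty. Origin: centre of the underside, z up.
- jar_1: Grease jar in a pocket (or absent), all look alike: white body 45 x 45 mm, 38 mm high, yellow label; round grey screw cap, 38 mm in diameter, from 44 to 68 mm above the origin, on a narrower neck. 0.12 kg, centre of mass 29 mm up; may be lifted by its cap. The pocket stops it turning by more than 0.07 rad. Origin: centre of the underside, z towards the cap.
- jar_2: Grease jar in a pocket (or absent), all look alike: white body 45 x 45 mm, 38 mm high, yellow label; round grey screw cap, 38 mm in diameter, from 44 to 68 mm above the origin, on a narrower neck. 0.12 kg, centre of mass 29 mm up; may be lifted by its cap. The pocket stops it turning by more than 0.07 rad. Origin: centre of the underside, z towards the cap.
- jar_3: Grease jar in a pocket (or absent), all look alike: white body 45 x 45 mm, 38 mm high, yellow label; round grey screw cap, 38 mm in diameter, from 44 to 68 mm above the origin, on a narrower neck. 0.12 kg, centre of mass 29 mm up; may be lifted by its cap. The pocket stops it turning by more than 0.07 rad. Origin: centre of the underside, z towards the cap.
- jar_4: Grease jar in a pocket (or absent), all look alike: white body 45 x 45 mm, 38 mm high, yellow label; round grey screw cap, 38 mm in diameter, from 44 to 68 mm above the origin, on a narrower neck. 0.12 kg, centre of mass 29 mm up; may be lifted by its cap. The pocket stops it turning by more than 0.07 rad. Origin: centre of the underside, z towards the cap.
- jar_5: Grease jar in a pocket (or absent), all look alike: white body 45 x 45 mm, 38 mm high, yellow label; round grey screw cap, 38 mm in diameter, from 44 to 68 mm above the origin, on a narrower neck. 0.12 kg, centre of mass 29 mm up; may be lifted by its cap. The pocket stops it turning by more than 0.07 rad. Origin: centre of the underside, z towards the cap.
- jar_6: Grease jar in a pocket (or absent), all look alike: white body 45 x 45 mm, 38 mm high, yellow label; round grey screw cap, 38 mm in diameter, from 44 to 68 mm above the origin, on a narrower neck. 0.12 kg, centre of mass 29 mm up; may be lifted by its cap. The pocket stops it turning by more than 0.07 rad. Origin: centre of the underside, z towards the cap.
- cap_1 (a joint): Angle of jar_1's cap, rad: 0 as found (red line across cap and shoulder unbroken), grows as it unscrews (anticlockwise from above); stays where left. A sound cap gives 0.1 rad and then holds (springing up to 0.1 further under load); a loose one turns on at 0.1 N m, to 1.2. This cannot be seen before. Twist by 0.4 to 0.6 rad, gripping with 20 to 40 N so that the fingers slip on a sound cap.
- cap_2 (a joint): Angle of jar_2's cap, rad: 0 as found (red line across cap and shoulder unbroken), grows as it unscrews (anticlockwise from above); stays where left. A sound cap gives 0.1 rad and then holds (springing up to 0.1 further under load); a loose one turns on at 0.1 N m, to 1.2. This cannot be seen before. Twist by 0.4 to 0.6 rad, gripping with 20 to 40 N so that the fingers slip on a sound cap.
- cap_3 (a joint): Angle of jar_3's cap, rad: 0 as found (red line across cap and shoulder unbroken), grows as it unscrews (anticlockwise from above); stays where left. A sound cap gives 0.1 rad and then holds (springing up to 0.1 further under load); a loose one turns on at 0.1 N m, to 1.2. This cannot be seen before. Twist by 0.4 to 0.6 rad, gripping with 20 to 40 N so that the fingers slip on a sound cap.
- cap_4 (a joint): Angle of jar_4's cap, rad: 0 as found (red line across cap and shoulder unbroken), grows as it unscrews (anticlockwise from above); stays where left. A sound cap gives 0.1 rad and then holds (springing up to 0.1 further under load); a loose one turns on at 0.1 N m, to 1.2. This cannot be seen before. Twist by 0.4 to 0.6 rad, gripping with 20 to 40 N so that the fingers slip on a sound cap.
- cap_5 (a joint): Angle of jar_5's cap, rad: 0 as found (red line across cap and shoulder unbroken), grows as it unscrews (anticlockwise from above); stays where left. A sound cap gives 0.1 rad and then holds (springing up to 0.1 further under load); a loose one turns on at 0.1 N m, to 1.2. This cannot be seen before. Twist by 0.4 to 0.6 rad, gripping with 20 to 40 N so that the fingers slip on a sound cap.
- cap_6 (a joint): Angle of jar_6's cap, rad: 0 as found (red line across cap and shoulder unbroken), grows as it unscrews (anticlockwise from above); stays where left. A sound cap gives 0.1 rad and then holds (springing up to 0.1 further under load); a loose one turns on at 0.1 N m, to 1.2. This cannot be seen before. Twist by 0.4 to 0.6 rad, gripping with 20 to 40 N so that the fingers slip on a sound cap.
- reject_box: Fixed red steel box, 150 x 215 mm, 78 mm high, walls 4 mm, inner floor 4 mm up, with a hinged lid. Origin: centre of the underside, x towards the hinge side, y along the hinge, z up.
- reject_lid (a joint): Opening angle of the box's lid, rad: 0 shut, stop at 1.9. Hinged along the far (+x) upper rim; its weight and a light spring drive it shut with up to 0.25 N m when let go, while beyond about 1.7 it leans back on its stop and stays open. Lid 156 mm long from the hinge, 3 mm thick.
- lid_handle (a point): Middle of the lid's steel handle: a round bar, 10 mm thick, 78 mm free between its posts, parallel to the hinge, 50 mm above the hinge's plane (41 mm of clear space under it) and 145 mm from the hinge. Its axes turn with the lid (as the box's when shut).
- lid_hinge (a point): Middle of the lid's hinge axis (which is the box's y), 75 mm behind the box's centre and 78 mm above its underside. Axes turn with the lid.
- tally_counter: Bench tally counter, loose, 0.9 kg: grey base 100 x 84 mm, 8 mm thick, steel drum lying across it (axis y, 40 mm above the table, radius 28 mm). Origin: centre of the underside; the lever stands out at its -x side.
- advance_lever (a joint): Angle of the counter's lever, rad: 0 at rest (raised 0.5 rad above level), growing as it is swung down, stop at 0.8. A spring brings it back; it takes about 4 N at the pad to hold it at the stop. It counts at the stop.
- lever_pad (a point): Middle of the upper face of the lever's black thumb pad (24 mm along the lever, 58 mm wide), 65 mm from the lever's axis, which is the drum's axis, above the middle of the base. 74 mm above the table at rest, 24 mm at the stop.
- tape_black: Bystander: roll of black tape, 62 mm wide, 19 mm high. Origin: centre of the underside.
- marker: Bystander: black marker pen lying down, 16 x 134 x 17 mm. Origin: centre of the underside.
- funnel_bracket: Bystander: black plastic machine bracket, 120 x 172 x 82 mm. Origin: centre of the underside.
Not all that is in view belongs to the job. What is shaped like the jar_1 but blue is not meant.

How it is judged:
By the outcome, as a careful person would: the job done as asked, in the order asked, and still so for the second after the job is handed in, with the robot touching nothing.
Of jar_3, jar_4, jar_5, jar_6 only 2 to 3 are there at a start; the rules pass over those that are not, and their reading is None.
At some moment in a run one of tally_counter may be knocked a few centimetres aside while the robot is not near it.
Once in a run the grip may slacken for a moment while it holds something.
It also fails if it takes over 210 s, if anything falls off the work surface, if the arm or the gripper's body presses on something with over 40 N, if the wrist force passes 120 N, or if a joint passes its speed limit or range.

## Working session

There is one attempt and no reset: what is moved stays moved. The work goes in short steps, Python scripts to look and compute and a tool call to move; the robot and the scene stay as the last step left them, time stands still between calls to the robot, and variables do not carry over. Pictures are saved under pics/ and viewed, at most 14 in all, crops included, and the job is handed in when it is done.

Besides the shell and the picture viewer there is one more tool, called after "Request:" as name(argument=value, ...) on one line, values as JSON. step_arm: Moves the arm, as the interface text tells. Its arguments: {"type":"object","properties":{"commands":{"type":"array"},"gripper":{"type":"number"},"force":{"type":"number"}},"required":["commands"]}

```bash
ls; mkdir -p pics
python3 - <<'E'
from bench import ctrl
import cv2,numpy as np
s=ctrl.get_state(); print({k:np.round(v,3).tolist() for k,v in s.items()})
for n in ("scene","top"):
    im=ctrl.get_image(n); cv2.imwrite(f"pics/{n}0.png",im[:,:,::-1])
    m=ctrl.camera_model(n); print(n,{k:np.round(v,4).tolist() for k,v in m.items()})
print(ctrl.camera_model("wrist"))
E
```

```text
pics
{'time': 0.0, 'joint_positions': [-1.161, 0.322, -0.07, 1.452, 0.023, 1.371, -0.057], 'qd': [-0.001, 0.0, -0.0, -0.001, -0.001, 0.002, -0.001], 'joint_torque': [-0.0, -49.13, -0.404, -31.251, -0.064, 0.044, 0.0], 'position': [0.25, 0.599, 0.235], 'tool_rot': [-0.618, -3.08, 0.003], 'ft_force': [-0.318, -0.347, 0.252], 'torque': [-0.027, 0.016, 0.029], 'grip_force': 0.0, 'grip_width': 0.998}
scene {'fx': 388.3541, 'fy': 388.3541, 'cx': 276.1787, 'cy': 208.5713, 'R': [[0.8874, -0.4608, -0.014], [-0.2253, -0.407, -0.8852], [0.4021, 0.7887, -0.465]], 't': [-0.472, 0.2186, 0.8007]}
top {'fx': 536.9243, 'fy': 536.9243, 'cx': 280.8899, 'cy': 199.4902, 'R': [[-0.0095, -1.0, 0.0016], [-0.9991, 0.0094, -0.0417], [0.0417, -0.002, -0.9991]], 't': [0.0139, 0.5427, 1.4673]}
{'fx': 341.2906135675606, 'fy': 341.2906135675606, 'cx': 275.92441992441894, 'cy': 206.96626037544786, 'T_tool_cam': array([[-1.85630734e-04, -9.55771243e-01, -2.94111029e-01,
         8.18290305e-02],
       [ 9.99999930e-01, -8.14360019e-05, -3.66516456e-04,
         5.40075555e-04],
       [ 3.26354662e-04, -2.94111076e-01,  9.55771190e-01,
        -1.47389105e-01],
       [ 0.00000000e+00,  0.00000000e+00,  0.00000000e+00,
         1.00000000e+00]])}
```

View pics/scene0.png

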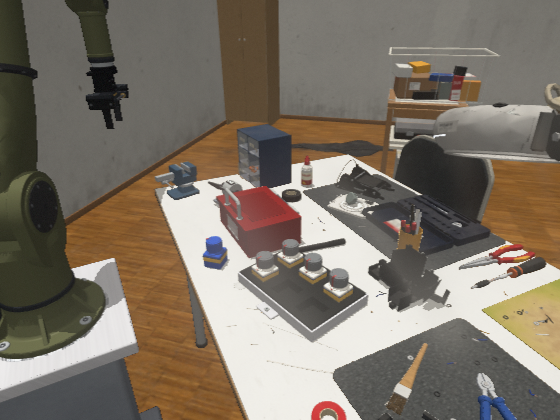

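View pics/top0.png

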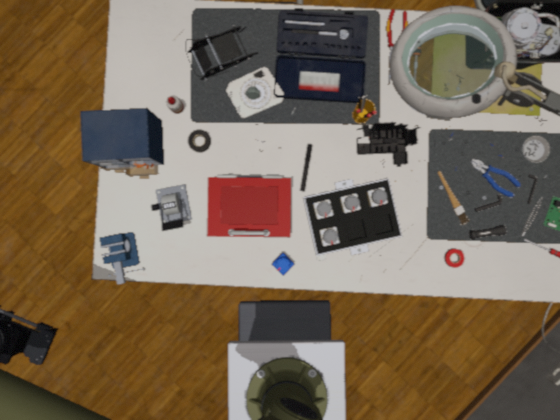

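```bash
cat > h.py <<'E'
from bench import ctrl
import cv2,numpy as np
from scipy.spatial.transform import Rotation as Ro
def ray(name,uv,z,st=None):
    m=ctrl.camera_model(name); u,v=uv
    d=np.array([(u-m["cx"])/m["fx"],(v-m["cy"])/m["fy"],1.])
    if name=="wrist":
        T=m["T_tool_cam"]; R=Ro.from_rotvec(st["tool_rot"]).as_matrix()
        o=R@T[:3,3]+st["position"]; w=R@T[:3,:3]@d
    else:
        o=-m["R"].T@m["t"]; w=m["R"].T@d
    return o+w*(z-o[2])/w[2]
def proj(name,X,st=None):
    m=ctrl.camera_model(name)
    if name=="wrist":
        T=m["T_tool_cam"]; R=Ro.from_rotvec(st["tool_rot"]).as_matrix()
        c=T[:3,:3].T@(R.T@(np.array(X)-st["position"])-T[:3,3])
    else: c=m["R"]@X+m["t"]
    return c[0]/c[2]*m["fx"]+m["cx"],c[1]/c[2]*m["fy"]+m["cy"]
def blobs(mask,amin):
    cs,_=cv2.findContours(mask.astype(np.uint8),cv2.RETR_EXTERNAL,cv2.CHAIN_APPROX_NONE)
    return [c for c in cs if cv2.contourArea(c)>amin]
def snap(name,f=None):
    st=ctrl.get_state(); im=ctrl.get_image(name)
    if f: cv2.imwrite("pics/"+f,im[:,:,::-1])
    return im,st
E
python3 - <<'E'
from h import *
im=cv2.imread("pics/top0.png")
c=cv2.resize(im[165:265,140:405],None,fx=3,fy=3,interpolation=cv2.INTER_CUBIC); cv2.imwrite("pics/crop0.png",c)
b,g,r=[im[:,:,i].astype(int) for i in range(3)]
red=(r>100)&(g<60)&(b<60); 
for q in blobs(red,800): 
    a=cv2.minAreaRect(q); print("red",a,[ray("top",p,.081)[:2].round(3) for p in cv2.boxPoints(a)])
dark=(np.maximum(np.maximum(r,g),b)<70)
k=dark.astype(np.uint8); k[:170]=0;k[260:]=0;k[:,:300]=0;k[:,405:]=0
k=cv2.morphologyEx(k,cv2.MORPH_CLOSE,np.ones((3,3)))
for q in blobs(k,1500):
    a=cv2.minAreaRect(cv2.convexHull(q)); print("jig",a,ray("top",a[0],.03).round(3),[ray("top",p,.03)[:2].round(3) for p in cv2.boxPoints(a)])
E
```

```text
red ((249.0, 205.99998474121094), (79.99998474121094, 57.99999237060547), 0.0) [array([0.449, 0.198]), array([0.601, 0.197]), array([ 0.599, -0.013]), array([ 0.447, -0.011])]
jig ((352.6346435546875, 216.326904296875), (55.755210876464844, 83.21465301513672), 77.34745025634766) [ 0.494 -0.186  0.03 ] [array([ 0.545, -0.059]), array([ 0.592, -0.281]), array([ 0.444, -0.312]), array([ 0.397, -0.091])]
```

View pics/crop0.png

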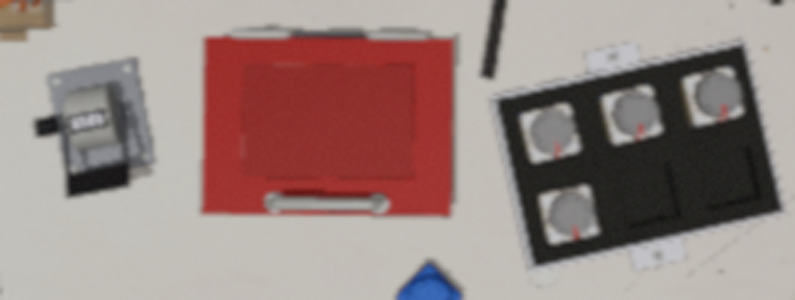

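```bash
cat >> h.py <<'E'
def Rd(psi):
    c,s=np.cos(psi),np.sin(psi); return np.array([[c,s,0],[s,-c,0],[0,0,-1.]])
def plan(wps,step=.2,ang=35,st=None):
    """wps: (x,y,z,psi_deg[,tilt about tool y deg]); prints calls"""
    st=st or ctrl.get_state(); p=np.array(st["position"]); R=Ro.from_rotvec(st["tool_rot"])
    for i,w in enumerate(wps):
        W=Ro.from_matrix(Rd(np.radians(w[3])))
        if len(w)>4: W=W*Ro.from_euler("y",w[4],degrees=True)
        n=int(np.ceil(max(np.linalg.norm(np.array(w[:3])-p)/step,np.degrees((R.inv()*W).magnitude())/ang,1e-6)))
        p0,R0=p,R; d=(R0.inv()*W).as_rotvec()
        for k in range(1,n+1):
            t=(R.inv().apply(p0+(np.array(w[:3])-p0)*k/n-p)).round(4)
            r=np.degrees((R.inv()*R0*Ro.from_rotvec(d*k/n)).as_rotvec()).round(1)
            p=p+R.apply(t); R=R*Ro.from_rotvec(np.radians(r))
            print(i,"travel",t.tolist(),"turn",r.tolist())
    print("end",p.round(4))
J0=np.array([.494,-.186]); JY=.209
def pocket(ix,iy,c=J0,yaw=JY):
    R=np.array([[np.cos(yaw),-np.sin(yaw)],[np.sin(yaw),np.cos(yaw)]]); return c+R@np.array([ix*.0375,iy*.075])
E
python3 - <<'E'
from h import *
im=cv2.imread("pics/top0.png")
g=cv2.cvtColor(im,cv2.COLOR_BGR2HSV); 
for a in [(1,1),(1,0),(1,-1),(-1,1)]:
    q=pocket(*a); u,v=proj("top",[*q,.076]); print(a,q.round(3),np.round([u,v],1))
# crop px of caps: crop/3+(140,165)
for p in [(553,131),(633,114),(714,95),(571,213)]: print(ray("top",(p[0]/3+140,p[1]/3+165),.076).round(3))
print("counter corners",[ray("top",(x/3+140,y/3+165),.008)[:2].round(3) for x,y in [(50,75),(137,60),(153,163),(68,195)]])
print("pad",[ray("top",(x/3+140,y/3+165),.07)[:2].round(3) for x,y in [(66,172),(126,162),(130,185),(69,195)]])
print("handle",[ray("top",(x/3+140,y/3+165),.128)[:2].round(3) for x,y in [(272,203),(382,203)]])
plan([(.42,.42,.26,140),(.49,.1,.26,105),(.494,-.186,.24,75)])
E
```

```text
(1, 1) [ 0.515 -0.105] [324.2 208.6]
(1, 0) [ 0.531 -0.178] [352.  202.4]
(1, -1) [ 0.546 -0.252] [379.7 196.2]
(-1, 1) [ 0.442 -0.12 ] [330.5 236.4]
[ 0.515 -0.105  0.076]
[ 0.529 -0.176  0.076]
[ 0.545 -0.247  0.076]
[ 0.443 -0.12   0.076]
counter corners [array([0.572, 0.351]), array([0.585, 0.271]), array([0.491, 0.257]), array([0.462, 0.335])]
pad [array([0.483, 0.323]), array([0.491, 0.27 ]), array([0.471, 0.267]), array([0.463, 0.321])]
handle [array([0.455, 0.137]), array([0.454, 0.044])]
0 travel [-0.1128, -0.0501, -0.0121] turn [-0.0, 0.0, 8.7]
0 travel [-0.119, -0.0324, -0.0121] turn [-0.1, 0.0, 8.6]
1 travel [-0.1296, -0.1001, 0.0] turn [0.0, 0.0, 17.5]
1 travel [-0.1538, -0.0566, 0.0001] turn [0.0, 0.0, 17.5]
2 travel [-0.1386, -0.0351, 0.01] turn [0.0, 0.0, 15.0]
2 travel [-0.143, 0.0019, 0.01] turn [0.0, 0.0, 15.0]
end [ 0.494 -0.186  0.24 ]
```

Request:
step_arm(commands=[{"travel":[-0.113,-0.05,-0.012],"turn":[0,0,8.7]},{"travel":[-0.113,-0.05,-0.012],"turn":[0,0,8.7]},{"travel":[-0.113,-0.05,-0.012],"turn":[0,0,8.7]},{"travel":[-0.113,-0.05,-0.012],"turn":[0,0,8.7]}])

```text
time: 0.5
position: [0.3406, 0.506, 0.2489]
tool_rot: [0.862, 3.018, -0.001]
ft_force: [-0.4, 0.1, 0.0]
grip_width: 0.998
grip_force: 0.0
```

Request:
step_arm(commands=[{"travel":[-0.119,-0.032,-0.012],"turn":[0,0,8.6]},{"travel":[-0.119,-0.032,-0.012],"turn":[0,0,8.6]},{"travel":[-0.119,-0.032,-0.012],"turn":[0,0,8.6]},{"travel":[-0.119,-0.032,-0.012],"turn":[0,0,8.6]}])

```text
time: 0.9
position: [0.424, 0.4173, 0.2608]
tool_rot: [1.084, 2.947, -0.001]
ft_force: [0.5, 0.1, 0.2]
grip_width: 1.001
grip_force: 0.0
```

Request:
step_arm(commands=[{"travel":[-0.13,-0.1,0],"turn":[0,0,17.5]},{"travel":[-0.13,-0.1,0],"turn":[0,0,17.5]},{"travel":[-0.13,-0.1,0],"turn":[0,0,17.5]},{"travel":[-0.13,-0.1,0],"turn":[0,0,17.5]},{"travel":[-0.13,-0.1,0],"turn":[0,0,17.5]}])

```text
time: 1.4
position: [0.456, 0.2595, 0.2606]
tool_rot: [-1.514, -2.752, -0.001]
ft_force: [0.0, 0.5, 0.4]
grip_width: 0.999
grip_force: 0.0
```

Request:
step_arm(commands=[{"travel":[-0.154,-0.057,0],"turn":[0,0,17.5]},{"travel":[-0.154,-0.057,0],"turn":[0,0,17.5]},{"travel":[-0.154,-0.057,0],"turn":[0,0,17.5]},{"travel":[-0.154,-0.057,0],"turn":[0,0,17.5]},{"travel":[-0.154,-0.057,0],"turn":[0,0,17.5]}])

```text
time: 1.9
position: [0.491, 0.1005, 0.2606]
tool_rot: [-1.913, -2.492, -0.001]
ft_force: [-0.4, 0.3, -0.8]
grip_width: 0.997
grip_force: 0.0
```

Request:
step_arm(commands=[{"travel":[-0.139,-0.035,0.01],"turn":[0,0,15]},{"travel":[-0.139,-0.035,0.01],"turn":[0,0,15]},{"travel":[-0.139,-0.035,0.01],"turn":[0,0,15]},{"travel":[-0.139,-0.035,0.01],"turn":[0,0,15]},{"travel":[-0.139,-0.035,0.01],"turn":[0,0,15]}])

```text
time: 2.4
position: [0.4934, -0.04, 0.2504]
tool_rot: [-2.217, -2.225, -0.001]
ft_force: [-0.9, 0.8, 0.4]
grip_width: 1.002
grip_force: 0.0
```

Request:
step_arm(commands=[{"travel":[-0.143,0.002,0.01],"turn":[0,0,15]},{"travel":[-0.143,0.002,0.01],"turn":[0,0,15]},{"travel":[-0.143,0.002,0.01],"turn":[0,0,15]},{"travel":[-0.143,0.002,0.01],"turn":[0,0,15]},{"travel":[-0.143,0.002,0.01],"turn":[0,0,15]}])

```text
time: 2.9
position: [0.4962, -0.1833, 0.2402]
tool_rot: [-2.488, -1.916, -0.0]
ft_force: [0.2, 0.3, -0.0]
grip_width: 0.997
grip_force: 0.0
```

Run:
```python
from h import *
im,st=snap("wrist","w1.png"); print(st["time"],st["position"].round(3) if hasattr(st["position"],"round") else st["position"],np.round(st["tool_rot"],3),np.round(st["joint_positions"],2))
for a in [(1,1),(1,0),(1,-1),(-1,1)]: print(a,np.round(proj("wrist",[*pocket(*a),.076],st)))
g=cv2.medianBlur(cv2.cvtColor(im,cv2.COLOR_RGB2GRAY),5)
c=cv2.HoughCircles(g,cv2.HOUGH_GRADIENT,1,35,param1=100,param2=18,minRadius=13,maxRadius=32)
for x in c[0]: print(x.round(1),ray("wrist",x[:2],.076,st).round(4))
```

```text
2.9 [ 0.496 -0.183  0.24 ] [-2.488 -1.916 -0.   ] [-0.34  0.06  0.67  1.77 -0.04  1.33  0.08]
(1, 1) [275. 103.]
(1, 0) [311. 178.]
(1, -1) [343. 245.]
(-1, 1) [201. 142.]
[273.5 100.5  22.4] [ 0.5146 -0.1023  0.076 ]
[309.5 175.5  23.2] [ 0.5298 -0.1751  0.076 ]
[339.5 239.5  21. ] [ 0.5438 -0.2451  0.076 ]
[203.5 138.5  25.8] [ 0.4453 -0.1178  0.076 ]
[64.5 17.5 26.6] [0.3663 0.0038 0.076 ]
[529.5 143.5  20.8] [ 0.7285 -0.1972  0.076 ]
[446.5 302.5  25.7] [ 0.6374 -0.3431  0.076 ]
```

View pics/w1.png

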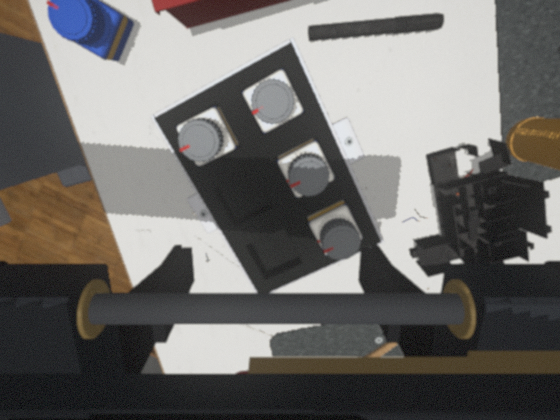

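Run:
```python
from h import *
st=ctrl.get_state(); print(np.round(st["position"],4),st["time"])
plan([(.4435,-.119,.13,45),(.4435,-.119,.064,45)])
```

```text
[ 0.4964 -0.1823  0.2402] 2.95
0 travel [0.0477, -0.0671, 0.1103] turn [-0.1, -0.1, 30.3]
1 travel [0.0001, -0.0001, 0.066] turn [0.0, 0.0, 0.0]
end [ 0.4435 -0.119   0.064 ]
```

Request:
step_arm(commands=[{"travel":[0.048,-0.067,0.11],"turn":[0,0,30.3]},{"travel":[0.048,-0.067,0.11],"turn":[0,0,30.3]},{"travel":[0.048,-0.067,0.11],"turn":[0,0,30.3]},{"travel":[0.048,-0.067,0.11],"turn":[0,0,30.3]},{"travel":[0.048,-0.067,0.11],"turn":[0,0,30.3]}], gripper=0.65)

```text
time: 3.45
position: [0.4425, -0.1187, 0.1298]
tool_rot: [-2.9, -1.204, 0.001]
ft_force: [0.2, -0.1, 0.3]
grip_width: 0.677
grip_force: 0.0
```

Request:
step_arm(commands=[{"travel":[0,0,0],"turn":[0,0,0]},{"travel":[0,0,0],"turn":[0,0,0]}])

```text
time: 3.65
position: [0.4439, -0.1218, 0.1315]
tool_rot: [2.903, 1.199, 0.003]
ft_force: [-0.5, -0.7, 0.6]
grip_width: 0.654
grip_force: 0.0
```

Run:
```python
from h import *
im,st=snap("wrist","w2.png"); print(np.round(st["position"],4),np.round(st["tool_rot"],3),st["grip_width"],np.round(proj("wrist",[.4435,-.119,.076],st)))
plan([(.4435,-.119,.064,45)])
```

```text
[ 0.4439 -0.1218  0.1315] [2.903 1.199 0.003] 0.6540494666036191 [274. 233.]
0 travel [0.002, -0.0025, 0.0674] turn [0.1, -0.1, -0.2]
end [ 0.4435 -0.119   0.064 ]
```

View pics/w2.png

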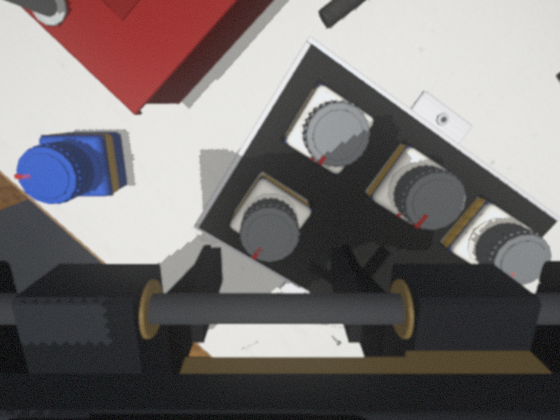

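Request:
step_arm(commands=[{"travel":[0.002,-0.003,0.035],"turn":[0,0,0]},{"travel":[0.002,-0.003,0.067],"turn":[0,0,0]},{"travel":[0.002,-0.003,0.067],"turn":[0,0,0]},{"travel":[0.002,-0.003,0.067],"turn":[0,0,0]}])

```text
time: 4.1
position: [0.4421, -0.1193, 0.0642]
tool_rot: [2.905, 1.195, -0.001]
ft_force: [0.0, -0.3, 0.7]
grip_width: 0.649
grip_force: 0.0
```

Request:
step_arm(commands=[{"travel":[0,0,0],"turn":[0,0,0]},{"travel":[0,0,0],"turn":[0,0,0]},{"travel":[0,0,0],"turn":[0,0,0]},{"travel":[0,0,0],"turn":[0,0,0]},{"travel":[0,0,0],"turn":[0,0,0]}], gripper=0.2, force=28)

```text
time: 4.6
position: [0.4422, -0.1188, 0.0642]
tool_rot: [-2.905, -1.195, -0.001]
ft_force: [-1.4, 0.9, 6.1]
grip_width: 0.432
grip_force: 28.0
```

Run:
```python
from h import *
st=ctrl.get_state(); print({k:np.round(st[k],3).tolist() for k in("position","tool_rot","ft_force","torque","grip_force","grip_width")})
```

```text
{'position': [0.442, -0.119, 0.064], 'tool_rot': [-2.905, -1.195, -0.001], 'ft_force': [-1.385, 0.868, 6.101], 'torque': [0.073, 0.551, 0.025], 'grip_force': 28.0, 'grip_width': 0.432}
```

Request:
step_arm(commands=[{"travel":[0,0,0],"turn":[0,0,-6]},{"travel":[0,0,0],"turn":[0,0,-12]},{"travel":[0,0,0],"turn":[0,0,-18]},{"travel":[0,0,0],"turn":[0,0,-24]},{"travel":[0,0,0],"turn":[0,0,-30]}])

```text
time: 5.1
position: [0.4418, -0.1186, 0.0642]
tool_rot: [-2.492, -1.911, -0.0]
ft_force: [-3.9, 1.4, 8.8]
grip_width: 0.43
grip_force: 28.5
```

Run:
```python
from h import *
st=ctrl.get_state(); print({k:np.round(st[k],3).tolist() for k in("position","tool_rot","ft_force","torque","grip_force","grip_width")})
im,st=snap("wrist","w3.png")
```

```text
{'position': [0.442, -0.119, 0.064], 'tool_rot': [-2.492, -1.911, -0.0], 'ft_force': [-3.867, 1.382, 8.806], 'torque': [0.346, 0.817, -0.065], 'grip_force': 28.45, 'grip_width': 0.43}
```

Request:
step_arm(commands=[{"travel":[0,0,0],"turn":[0,0,0]},{"travel":[0,0,0],"turn":[0,0,0]},{"travel":[0,0,0],"turn":[0,0,0]}], gripper=0.65)

```text
time: 5.45
position: [0.4419, -0.1191, 0.0634]
tool_rot: [2.497, 1.906, -0.0]
ft_force: [-0.3, 0.2, 1.3]
grip_width: 0.603
grip_force: 0.0
```

Request:
step_arm(commands=[{"travel":[0,0,-0.035],"turn":[0,0,0]},{"travel":[0,0,-0.07],"turn":[0,0,0]},{"travel":[0,0,-0.07],"turn":[0,0,0]},{"travel":[0,0,-0.07],"turn":[0,0,0]}])

```text
time: 5.85
position: [0.4424, -0.119, 0.134]
tool_rot: [2.496, 1.906, 0.003]
ft_force: [-0.7, 0.1, 0.0]
grip_width: 0.651
grip_force: 0.0
```

```bash
cat >> h.py <<'E'
def lines(st,im,caps,z=.076):
    """red-mark angle on each cap relative to jig-frame -x, deg"""
    h=cv2.cvtColor(im,cv2.COLOR_RGB2HSV).astype(int)
    red=((h[...,0]<8)|(h[...,0]>172))&(h[...,1]>120)&(h[...,2]>90)
    vs,us=np.nonzero(red); out=[]
    for n,(x,y) in caps.items():
        P=np.array([ray("wrist",(u,v),z,st)[:2] for u,v in zip(us,vs)]) if len(us) else np.zeros((0,2))
        d=P-[x,y]; r=np.hypot(*d.T); m=(r<.021)
        a=np.degrees(np.arctan2(*d[m].mean(0)[::-1])) if m.any() else None
        out.append((n,m.sum(),a))
    return out
CAPS=dict(A=(.5147,-.1035),B=(.530,-.1765),C=(.545,-.248),D=(.4430,-.1188))
E
python3 - <<'E'
from h import *
im,st=snap("wrist","w4.png"); print(np.round(st["position"],4))
c=im[90:300,150:560]; c=cv2.resize(c,(780,400)); cv2.imwrite("pics/w4c.png",c[:,:,::-1])
for l in lines(st,im,CAPS): print(l)
x,y=CAPS["A"]; plan([(x,y,.13,45),(x,y,.064,45)])
E
```

```text
[ 0.4424 -0.119   0.134 ]Traceback (most recent call last):
  File "<stdin>", line 4, in <module>
  File "h.py", line 52, in lines
    P=np.array([ray("wrist",(u,v),z,st)[:2] for u,v in zip(us,vs)]) if len(us) else np.zeros((0,2))
                ~~~^^^^^^^^^^^^^^^^^^^^
  File "h.py", line 5, in ray
    m=ctrl.camera_model(name); u,v=uv
ValueError: time passes only in moves, steps and waits
```

View pics/w4c.png

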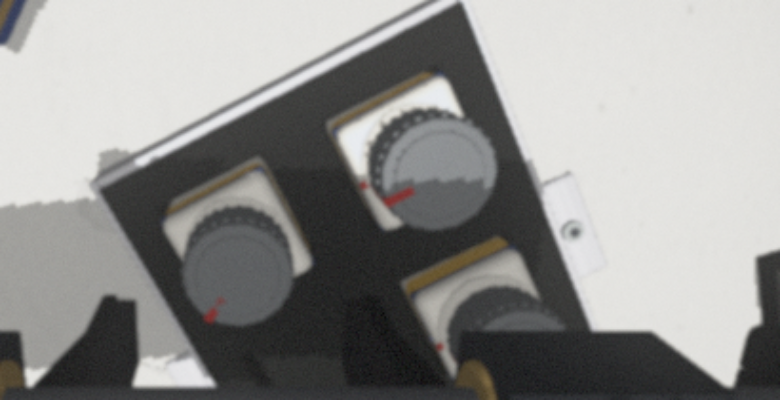

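```bash
sed -i 's/ctrl.camera_model(name)/CM(name)/' h.py; sed -i '3a import functools\n@functools.lru_cache(None)\ndef CM(n): return ctrl.camera_model(n)' h.py
python3 - <<'E'
from h import *
im=cv2.imread("pics/w4.png")[:,:,::-1].copy(); st=ctrl.get_state()
for l in lines(st,im,CAPS): print(l)
im=cv2.imread("pics/w1.png")[:,:,::-1].copy(); s1=dict(position=np.array([.4964,-.1823,.2402]),tool_rot=np.array([-2.488,-1.916,0]))
for l in lines(s1,im,CAPS): print("before",l)
x,y=CAPS["A"]; plan([(x,y,.13,45),(x,y,.064,45)])
E
```

```text
('A', np.int64(49), np.float64(-173.40703889713078))
('B', np.int64(0), None)
('C', np.int64(0), None)
('D', np.int64(19), np.float64(-144.43469451240878))
before ('A', np.int64(16), np.float64(-172.6237741908365))
before ('B', np.int64(17), np.float64(-172.8440499722759))
before ('C', np.int64(8), np.float64(-166.44466946376244))
before ('D', np.int64(19), np.float64(-175.44766367067058))
0 travel [0.0341, 0.0665, 0.003] turn [-0.0, -0.0, 29.7]
1 travel [-0.0, 0.0, 0.066] turn [-0.0, 0.0, 0.0]
end [ 0.5147 -0.1035  0.064 ]
```

Request:
step_arm(commands=[{"travel":[0.034,0.0665,0.003],"turn":[0,0,29.7]},{"travel":[0.034,0.0665,0.003],"turn":[0,0,29.7]},{"travel":[0.034,0.0665,0.003],"turn":[0,0,29.7]},{"travel":[0.034,0.0665,0.003],"turn":[0,0,29.7]},{"travel":[0.034,0.0665,0.003],"turn":[0,0,29.7]}])

```text
time: 6.4
position: [0.514, -0.1037, 0.1287]
tool_rot: [-2.902, -1.202, 0.005]
ft_force: [0.1, 0.5, 0.2]
grip_width: 0.652
grip_force: 0.0
```

Request:
step_arm(commands=[{"travel":[0,0,0],"turn":[0,0,0]},{"travel":[0,0,0.033],"turn":[0,0,0]},{"travel":[0,0,0.066],"turn":[0,0,0]},{"travel":[0,0,0.066],"turn":[0,0,0]},{"travel":[0,0,0.066],"turn":[0,0,0]}])

```text
time: 6.9
position: [0.5144, -0.1039, 0.0646]
tool_rot: [-2.901, -1.203, 0.003]
ft_force: [0.4, -0.3, 0.1]
grip_width: 0.649
grip_force: 0.0
```

Request:
step_arm(commands=[{"travel":[0,0,0],"turn":[0,0,0]},{"travel":[0,0,0],"turn":[0,0,0]},{"travel":[0,0,0],"turn":[0,0,0]},{"travel":[0,0,0],"turn":[0,0,0]},{"travel":[0,0,0],"turn":[0,0,0]}], gripper=0.2, force=28)

```text
time: 7.4
position: [0.5153, -0.1035, 0.0653]
tool_rot: [-2.902, -1.203, -0.001]
ft_force: [-2.6, 0.5, 6.2]
grip_width: 0.43
grip_force: 28.4
```

Request:
step_arm(commands=[{"travel":[0,0,0],"turn":[0,0,-6]},{"travel":[0,0,0],"turn":[0,0,-12]},{"travel":[0,0,0],"turn":[0,0,-18]},{"travel":[0,0,0],"turn":[0,0,-24]},{"travel":[0,0,0],"turn":[0,0,-30]}])

```text
time: 7.9
position: [0.5146, -0.1019, 0.065]
tool_rot: [-2.486, -1.915, -0.001]
ft_force: [-3.2, 1.8, 5.8]
grip_width: 0.43
grip_force: 30.7
```

Run:
```python
from h import *
st=ctrl.get_state(); print({k:np.round(st[k],3).tolist() for k in("position","tool_rot","ft_force","torque","grip_force","grip_width")})
```

```text
{'position': [0.515, -0.102, 0.065], 'tool_rot': [-2.486, -1.915, -0.001], 'ft_force': [-3.181, 1.85, 5.781], 'torque': [0.482, 0.87, -0.652], 'grip_force': 30.703, 'grip_width': 0.43}
```

Request:
step_arm(commands=[{"travel":[0,0,0],"turn":[0,0,0]},{"travel":[0,0,0],"turn":[0,0,0]},{"travel":[0,0,0],"turn":[0,0,0]}], gripper=0.65)

```text
time: 8.2
position: [0.515, -0.104, 0.0644]
tool_rot: [2.492, 1.912, -0.0]
ft_force: [-0.3, 0.4, -0.2]
grip_width: 0.607
grip_force: 0.0
```

Request:
step_arm(commands=[{"travel":[0,0,-0.035],"turn":[0,0,0]},{"travel":[0,0,-0.07],"turn":[0,0,0]},{"travel":[0,0,-0.07],"turn":[0,0,0]},{"travel":[0,0,-0.07],"turn":[0,0,0]}])

```text
time: 8.6
position: [0.5155, -0.1039, 0.1351]
tool_rot: [2.492, 1.912, 0.002]
ft_force: [-0.1, -0.1, 0.1]
grip_width: 0.649
grip_force: 0.0
```

Run:
```python
from h import *
im,st=snap("wrist","w5.png"); print(np.round(st["position"],4))
for l in lines(st,im,CAPS): print(l)
x,y=CAPS["B"]; plan([(x,y,.13,45),(x,y,.064,45)])
```

```text
[ 0.5155 -0.1039  0.1351]
('A', np.int64(28), np.float64(-161.13901008245384))
('B', np.int64(30), np.float64(-169.57594388834838))
('C', np.int64(0), None)
('D', np.int64(0), None)
0 travel [-0.0664, 0.0337, 0.004] turn [-0.0, 0.0, 30.0]
1 travel [0.0, -0.0, 0.066] turn [-0.0, 0.0, 0.0]
end [ 0.53   -0.1765  0.064 ]
```

Request:
step_arm(commands=[{"travel":[-0.0665,0.0335,0.004],"turn":[0,0,30]},{"travel":[-0.0665,0.0335,0.004],"turn":[0,0,30]},{"travel":[-0.0665,0.0335,0.004],"turn":[0,0,30]},{"travel":[-0.0665,0.0335,0.004],"turn":[0,0,30]},{"travel":[-0.0665,0.0335,0.004],"turn":[0,0,30]}])

```text
time: 9.15
position: [0.5291, -0.1767, 0.1288]
tool_rot: [-2.902, -1.201, 0.005]
ft_force: [1.3, 0.1, -0.6]
grip_width: 0.652
grip_force: 0.0
```

Request:
step_arm(commands=[{"travel":[0,0,0],"turn":[0,0,0]},{"travel":[0,0,0.033],"turn":[0,0,0]},{"travel":[0,0,0.066],"turn":[0,0,0]},{"travel":[0,0,0.066],"turn":[0,0,0]},{"travel":[0,0,0.066],"turn":[0,0,0]}])

```text
time: 9.65
position: [0.5296, -0.1764, 0.0645]
tool_rot: [-2.901, -1.204, 0.003]
ft_force: [1.1, 0.3, 0.4]
grip_width: 0.651
grip_force: 0.0
```

Request:
step_arm(commands=[{"travel":[0,0,0],"turn":[0,0,0]},{"travel":[0,0,0],"turn":[0,0,0]},{"travel":[0,0,0],"turn":[0,0,0]},{"travel":[0,0,0],"turn":[0,0,0]},{"travel":[0,0,0],"turn":[0,0,0]}], gripper=0.2, force=28)

```text
time: 10.15
position: [0.5305, -0.1765, 0.0653]
tool_rot: [-2.902, -1.203, -0.001]
ft_force: [-1.0, 1.0, 5.6]
grip_width: 0.427
grip_force: 28.5
```

Request:
step_arm(commands=[{"travel":[0,0,0],"turn":[0,0,-6]},{"travel":[0,0,0],"turn":[0,0,-12]},{"travel":[0,0,0],"turn":[0,0,-18]},{"travel":[0,0,0],"turn":[0,0,-24]},{"travel":[0,0,0],"turn":[0,0,-30]}])

```text
time: 10.65
position: [0.5302, -0.1762, 0.0653]
tool_rot: [-2.487, -1.918, -0.001]
ft_force: [-2.2, 0.8, 6.3]
grip_width: 0.431
grip_force: 29.6
```

Run:
```python
from h import *
st=ctrl.get_state(); print({k:np.round(st[k],3).tolist() for k in("position","tool_rot","ft_force","torque","grip_force","grip_width")})
```

```text
{'position': [0.53, -0.176, 0.065], 'tool_rot': [-2.487, -1.918, -0.001], 'ft_force': [-2.245, 0.83, 6.299], 'torque': [0.32, 0.67, -0.183], 'grip_force': 29.586, 'grip_width': 0.431}
```

Request:
step_arm(commands=[{"travel":[0,0,0],"turn":[0,0,0]},{"travel":[0,0,0],"turn":[0,0,0]},{"travel":[0,0,0],"turn":[0,0,0]}], gripper=0.65)

```text
time: 10.95
position: [0.5301, -0.1767, 0.0644]
tool_rot: [-2.493, -1.912, 0.0]
ft_force: [0.3, -0.3, -0.8]
grip_width: 0.602
grip_force: 0.0
```

Request:
step_arm(commands=[{"travel":[0,0,-0.035],"turn":[0,0,0]},{"travel":[0,0,-0.07],"turn":[0,0,0]},{"travel":[0,0,-0.07],"turn":[0,0,0]},{"travel":[0,0,-0.07],"turn":[0,0,0]}])

```text
time: 11.35
position: [0.5304, -0.1766, 0.1348]
tool_rot: [2.492, 1.912, 0.001]
ft_force: [-0.1, -0.2, -0.0]
grip_width: 0.651
grip_force: 0.0
```

Run:
```python
from h import *
im,st=snap("wrist","w6.png"); print(np.round(st["position"],4))
for l in lines(st,im,CAPS): print(l)
x,y=CAPS["C"]; plan([(x,y,.13,45),(x,y,.064,45)])
```

```text
[ 0.5304 -0.1766  0.1348]
('A', np.int64(43), np.float64(-160.62844070805608))
('B', np.int64(44), np.float64(-139.04169774508904))
('C', np.int64(30), np.float64(-163.95090257405906))
('D', np.int64(42), np.float64(-141.9938316666945))
0 travel [-0.0653, 0.0334, 0.0037] turn [-0.1, 0.0, 30.0]
1 travel [0.0, -0.0, 0.066] turn [0.0, 0.0, 0.0]
end [ 0.545 -0.248  0.064]
```

B is loose (turned 30°, low torque). Next C.

Request:
step_arm(commands=[{"travel":[-0.0655,0.0335,0.004],"turn":[0,0,30]},{"travel":[-0.0655,0.0335,0.004],"turn":[0,0,30]},{"travel":[-0.0655,0.0335,0.004],"turn":[0,0,30]},{"travel":[-0.0655,0.0335,0.004],"turn":[0,0,30]},{"travel":[-0.0655,0.0335,0.004],"turn":[0,0,30]}])

```text
time: 11.9
position: [0.5445, -0.2483, 0.1285]
tool_rot: [-2.901, -1.201, 0.005]
ft_force: [0.0, 0.2, 0.2]
grip_width: 0.655
grip_force: 0.0
```

Request:
step_arm(commands=[{"travel":[0,0,0],"turn":[0,0,0]},{"travel":[0,0,0.033],"turn":[0,0,0]},{"travel":[0,0,0.066],"turn":[0,0,0]},{"travel":[0,0,0.066],"turn":[0,0,0]},{"travel":[0,0,0.066],"turn":[0,0,0]}])

```text
time: 12.4
position: [0.545, -0.2482, 0.0644]
tool_rot: [-2.9, -1.204, 0.002]
ft_force: [-0.3, 0.1, 1.9]
grip_width: 0.65
grip_force: 0.0
```

Request:
step_arm(commands=[{"travel":[0,0,0],"turn":[0,0,0]},{"travel":[0,0,0],"turn":[0,0,0]},{"travel":[0,0,0],"turn":[0,0,0]},{"travel":[0,0,0],"turn":[0,0,0]},{"travel":[0,0,0],"turn":[0,0,0]}], gripper=0.2, force=28)

```text
time: 12.9
position: [0.546, -0.2486, 0.0652]
tool_rot: [2.902, 1.203, 0.001]
ft_force: [-1.1, 0.5, 3.9]
grip_width: 0.429
grip_force: 28.6
```

Request:
step_arm(commands=[{"travel":[0,0,0],"turn":[0,0,-6]},{"travel":[0,0,0],"turn":[0,0,-12]},{"travel":[0,0,0],"turn":[0,0,-18]},{"travel":[0,0,0],"turn":[0,0,-24]},{"travel":[0,0,0],"turn":[0,0,-30]}])

```text
time: 13.4
position: [0.5458, -0.2486, 0.0652]
tool_rot: [2.488, 1.918, 0.001]
ft_force: [-1.5, 0.9, 4.4]
grip_width: 0.428
grip_force: 28.8
```

Run:
```python
from h import *
st=ctrl.get_state(); print({k:np.round(st[k],3).tolist() for k in("position","tool_rot","ft_force","torque","grip_force","grip_width")})
```

```text
{'position': [0.546, -0.249, 0.065], 'tool_rot': [2.488, 1.918, 0.001], 'ft_force': [-1.468, 0.876, 4.354], 'torque': [0.02, 0.364, -0.106], 'grip_force': 28.804, 'grip_width': 0.428}
```

Request:
step_arm(commands=[{"travel":[0,0,0],"turn":[0,0,0]},{"travel":[0,0,0],"turn":[0,0,0]},{"travel":[0,0,0],"turn":[0,0,0]}], gripper=0.65)

```text
time: 13.7
position: [0.5454, -0.2484, 0.0642]
tool_rot: [-2.493, -1.911, 0.0]
ft_force: [-0.1, -0.4, -0.8]
grip_width: 0.604
grip_force: 0.0
```

Request:
step_arm(commands=[{"travel":[0,0,-0.04],"turn":[0,0,0]},{"travel":[0,0,-0.08],"turn":[0,0,0]},{"travel":[0,0,-0.12],"turn":[0,0,0]},{"travel":[0,0,-0.16],"turn":[0,0,0]},{"travel":[0,0,-0.16],"turn":[0,0,0]}])

```text
time: 14.2
position: [0.5485, -0.2501, 0.2307]
tool_rot: [2.487, 1.906, 0.01]
ft_force: [0.9, -0.6, 0.2]
grip_width: 0.652
grip_force: 0.0
```

Run:
```python
from h import *
im,st=snap("wrist","w7.png"); print(np.round(st["position"],4))
for l in lines(st,im,CAPS): print(l)
plan([(.49,-.05,.24,90),(.453,.093,.24,90)],step=.19)
```

```text
[ 0.5485 -0.2501  0.2307]
('A', np.int64(39), np.float64(-160.6773288671476))
('B', np.int64(29), np.float64(-138.53885761596314))
('C', np.int64(15), np.float64(-133.97622219123105))
('D', np.int64(27), np.float64(-141.55547650414022))
0 travel [0.0888, -0.0534, -0.0065] turn [0.2, 0.0, -7.5]
0 travel [0.0951, -0.0414, -0.0064] turn [0.1, 0.0, -7.5]
1 travel [0.1429, -0.0371, -0.0001] turn [0.0, 0.0, -0.0]
end [0.453 0.093 0.24 ]
```

Request:
step_arm(commands=[{"travel":[0.089,-0.053,-0.007],"turn":[0.2,0,-7.5]},{"travel":[0.089,-0.053,-0.007],"turn":[0.2,0,-7.5]},{"travel":[0.089,-0.053,-0.007],"turn":[0.2,0,-7.5]},{"travel":[0.089,-0.053,-0.007],"turn":[0.2,0,-7.5]}], gripper=0.5, force=20)

```text
time: 14.65
position: [0.5169, -0.1467, 0.2303]
tool_rot: [-2.355, -2.073, 0.004]
ft_force: [0.3, 0.1, -0.3]
grip_width: 0.511
grip_force: 0.0
```

Request:
step_arm(commands=[{"travel":[0.095,-0.042,-0.006],"turn":[0.1,0,-7.5]},{"travel":[0.095,-0.042,-0.006],"turn":[0.1,0,-7.5]},{"travel":[0.095,-0.042,-0.006],"turn":[0.1,0,-7.5]},{"travel":[0.095,-0.042,-0.006],"turn":[0.1,0,-7.5]}])

```text
time: 15.05
position: [0.4881, -0.0492, 0.2371]
tool_rot: [-2.217, -2.22, 0.006]
ft_force: [0.4, -1.6, -0.4]
grip_width: 0.505
grip_force: 0.0
```

Request:
step_arm(commands=[{"travel":[0.143,-0.037,0],"turn":[0,0,0]},{"travel":[0.143,-0.037,0],"turn":[0,0,0]},{"travel":[0.143,-0.037,0],"turn":[0,0,0]},{"travel":[0.143,-0.037,0],"turn":[0,0,0]},{"travel":[0.143,-0.037,0],"turn":[0,0,0]}])

```text
time: 15.55
position: [0.4519, 0.0923, 0.2375]
tool_rot: [-2.22, -2.218, 0.007]
ft_force: [0.0, -0.8, -0.1]
grip_width: 0.499
grip_force: 0.0
```

Run:
```python
from h import *
im,st=snap("wrist","w8.png"); print(np.round(st["position"],4))
print(np.round([proj("wrist",[.4545,y,.128],st) for y in (.044,.0905,.137)]))
print(np.round([proj("wrist",p,st) for p in ([.598,.198,.078],[.598,-.012,.078],[.448,.198,.078])]))
```

```text
[0.4519 0.0923 0.2375]
[[281. 266.]
 [281. 212.]
 [281. 154.]]
[[452.  72.]
 [421. 293.]
 [273.  72.]]
```

View pics/w8.png

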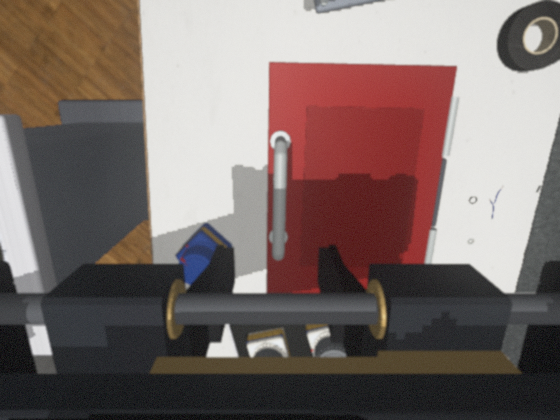

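Request:
step_arm(commands=[{"travel":[0.005,0.003,0.04],"turn":[0,0,0]},{"travel":[0.005,0.003,0.08],"turn":[0,0,0]},{"travel":[0.005,0.003,0.114],"turn":[0,0,0]},{"travel":[0.005,0.003,0.114],"turn":[0,0,0]},{"travel":[0.005,0.003,0.114],"turn":[0,0,0]}])

```text
time: 16.1
position: [0.4543, 0.0969, 0.1244]
tool_rot: [-2.222, -2.215, 0.006]
ft_force: [0.9, 0.5, 0.7]
grip_width: 0.501
grip_force: 0.0
```

Request:
step_arm(commands=[{"travel":[0,0,0],"turn":[0,0,0]},{"travel":[0,0,0],"turn":[0,0,0]},{"travel":[0,0,0],"turn":[0,0,0]},{"travel":[0,0,0],"turn":[0,0,0]},{"travel":[0,0,0],"turn":[0,0,0]}], gripper=0, force=20)

```text
time: 16.6
position: [0.4538, 0.099, 0.1245]
tool_rot: [-2.218, -2.219, 0.003]
ft_force: [-0.0, 0.0, 0.3]
grip_width: 0.134
grip_force: 0.0
```

Request:
step_arm(commands=[{"travel":[0,0,0],"turn":[0,0,0]},{"travel":[0,0,0],"turn":[0,0,0]},{"travel":[0,0,0],"turn":[0,0,0]}])

```text
time: 16.9
position: [0.4537, 0.099, 0.1244]
tool_rot: [-2.218, -2.219, 0.004]
ft_force: [-1.5, -0.1, 2.9]
grip_width: 0.105
grip_force: 20.0
```

Request:
step_arm(commands=[{"travel":[0,0.006,-0.014],"turn":[0,0,0]},{"travel":[0,0.013,-0.028],"turn":[0,0,0]},{"travel":[0,0.021,-0.0405],"turn":[0,0,0]},{"travel":[0,0.031,-0.0525],"turn":[0,0,0]},{"travel":[0,0.042,-0.0635],"turn":[0,0,0]}])

```text
time: 17.4
position: [0.4924, 0.0983, 0.1868]
tool_rot: [-2.214, -2.215, 0.017]
ft_force: [-9.3, -1.6, 5.9]
grip_width: 0.106
grip_force: 20.0
```

Request:
step_arm(commands=[{"travel":[0,0,0],"turn":[0,0,0]}])

```text
time: 17.5
position: [0.4942, 0.0982, 0.1884]
tool_rot: [-2.216, -2.216, 0.012]
ft_force: [-10.0, -2.7, 8.3]
grip_width: 0.104
grip_force: 20.0
```

Run:
```python
from h import *
st=ctrl.get_state(); print({k:np.round(st[k],3).tolist() for k in("position","tool_rot","ft_force","torque","grip_force","grip_width")})
```

```text
{'position': [0.494, 0.098, 0.188], 'tool_rot': [-2.216, -2.216, 0.012], 'ft_force': [-9.969, -2.694, 8.289], 'torque': [-0.502, 2.262, -0.104], 'grip_force': 20.002, 'grip_width': 0.104}
```

Request:
step_arm(commands=[{"travel":[0,0.01,-0.011],"turn":[0,0,0]},{"travel":[0,0.0225,-0.02],"turn":[0,0,0]},{"travel":[0,0.036,-0.0275],"turn":[0,0,0]},{"travel":[0,0.0505,-0.0335],"turn":[0,0,0]},{"travel":[0,0.066,-0.038],"turn":[0,0,0]}])

```text
time: 18.0
position: [0.5616, 0.097, 0.2254]
tool_rot: [-2.219, -2.217, 0.01]
ft_force: [-1.5, -3.8, 1.5]
grip_width: 0.103
grip_force: 20.0
```

Request:
step_arm(commands=[{"travel":[0,0,0],"turn":[0,0,0]}])

```text
time: 18.1
position: [0.5634, 0.0969, 0.2256]
tool_rot: [-2.222, -2.218, 0.007]
ft_force: [-2.2, -3.8, 5.7]
grip_width: 0.105
grip_force: 20.0
```

Run:
```python
from h import *
st=ctrl.get_state(); print({k:np.round(st[k],3).tolist() for k in("position","tool_rot","ft_force","torque","grip_force","grip_width")})
```

```text
{'position': [0.563, 0.097, 0.226], 'tool_rot': [-2.222, -2.218, 0.007], 'ft_force': [-2.16, -3.8, 5.692], 'torque': [-0.835, 0.619, -0.07], 'grip_force': 20.004, 'grip_width': 0.105}
```

Request:
step_arm(commands=[{"travel":[0,0.015,-0.004],"turn":[0,0,0]},{"travel":[0,0.0305,-0.005],"turn":[0,0,0]},{"travel":[0,0.0455,-0.005],"turn":[0,0,0]},{"travel":[0,0.061,-0.003],"turn":[0,0,0]},{"travel":[0,0.076,0],"turn":[0,0,0]}])

```text
time: 18.6
position: [0.6379, 0.0958, 0.2239]
tool_rot: [-2.222, -2.217, 0.011]
ft_force: [-1.5, -4.9, 1.4]
grip_width: 0.103
grip_force: 20.0
```

Request:
step_arm(commands=[{"travel":[0,0.0145,0.005],"turn":[0,0,0]},{"travel":[0,0.0285,0.011],"turn":[0,0,0]},{"travel":[0,0.042,0.0185],"turn":[0,0,0]},{"travel":[0,0.046,0.021],"turn":[0,0,0]},{"travel":[0,0.046,0.021],"turn":[0,0,0]}])

```text
time: 19.1
position: [0.6844, 0.0952, 0.202]
tool_rot: [-2.223, -2.217, 0.011]
ft_force: [0.2, -5.9, 1.1]
grip_width: 0.109
grip_force: 20.0
```

Run:
```python
from h import *
st=ctrl.get_state(); print({k:np.round(st[k],3).tolist() for k in("position","tool_rot","ft_force","torque","grip_force","grip_width")})
im,_=snap("scene","s1.png"); cv2.imwrite("pics/s1c.png",cv2.resize(im[130:330,150:420],(783,580))[:,:,::-1])
```

```text
{'position': [0.684, 0.095, 0.202], 'tool_rot': [-2.223, -2.217, 0.011], 'ft_force': [0.225, -5.872, 1.141], 'torque': [-1.243, 0.047, -0.025], 'grip_force': 20.019, 'grip_width': 0.109}
```

View pics/s1c.png

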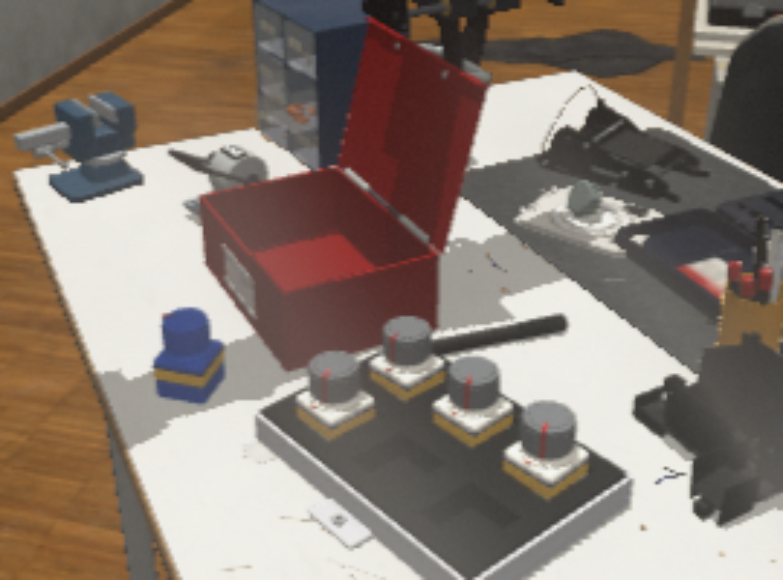

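Request:
step_arm(commands=[{"travel":[0,0,0],"turn":[0,0,0]},{"travel":[0,0,0],"turn":[0,0,0]},{"travel":[0,0,0],"turn":[0,0,0]},{"travel":[0,0,0],"turn":[0,0,0]}], gripper=0.4)

```text
time: 19.55
position: [0.6837, 0.0999, 0.2032]
tool_rot: [-2.216, -2.22, 0.004]
ft_force: [0.2, -0.0, -0.1]
grip_width: 0.358
grip_force: 0.0
```

Request:
step_arm(commands=[{"travel":[0,0,-0.04],"turn":[0,0,0]},{"travel":[0,0,-0.08],"turn":[0,0,0]},{"travel":[0,0,-0.1],"turn":[0,0,0]},{"travel":[0,0,-0.1],"turn":[0,0,0]}])

```text
time: 19.95
position: [0.6861, 0.0994, 0.308]
tool_rot: [-2.22, -2.222, -0.006]
ft_force: [0.0, 0.5, -0.1]
grip_width: 0.401
grip_force: 0.0
```

Run:
```python
from h import *
st=ctrl.get_state(); print(st["time"],np.round(st["position"],3),np.round(st["ft_force"],1))
x,y=CAPS["D"]; plan([(.56,-.02,.27,102),(x,y,.16,102),(x,y,.064,102)])
```

```text
19.95 [0.686 0.099 0.308] [ 0.   0.5 -0.1]
0 travel [-0.1193, -0.1263, 0.0374] turn [0.2, -0.1, -11.9]
1 travel [-0.0725, -0.1348, 0.1101] turn [-0.0, -0.0, -0.0]
2 travel [-0.0001, 0.0, 0.096] turn [-0.0, -0.0, -0.0]
end [ 0.443  -0.1188  0.064 ]
```

Request:
step_arm(commands=[{"travel":[-0.119,-0.126,0.037],"turn":[0.2,0,-11.9]},{"travel":[-0.119,-0.126,0.037],"turn":[0.2,0,-11.9]},{"travel":[-0.119,-0.126,0.037],"turn":[0.2,0,-11.9]},{"travel":[-0.119,-0.126,0.037],"turn":[0.2,0,-11.9]},{"travel":[-0.119,-0.126,0.037],"turn":[0.2,0,-11.9]}], gripper=0.6)

```text
time: 20.45
position: [0.5549, -0.0241, 0.2653]
tool_rot: [-1.98, -2.427, 0.012]
ft_force: [0.4, 0.1, 0.2]
grip_width: 0.593
grip_force: 0.0
```

Request:
step_arm(commands=[{"travel":[-0.0725,-0.135,0.11],"turn":[0,0,0]},{"travel":[-0.0725,-0.135,0.11],"turn":[0,0,0]},{"travel":[-0.0725,-0.135,0.11],"turn":[0,0,0]},{"travel":[-0.0725,-0.135,0.11],"turn":[0,0,0]},{"travel":[-0.0725,-0.135,0.11],"turn":[0,0,0]}])

```text
time: 20.95
position: [0.4349, -0.1206, 0.1539]
tool_rot: [-1.975, -2.425, 0.015]
ft_force: [0.5, -0.0, 0.5]
grip_width: 0.602
grip_force: 0.0
```

Run:
```python
from h import *
im,st=snap("wrist","w9.png"); print(st["time"],np.round(st["position"],4),np.round(st["tool_rot"],3),np.round(st["joint_positions"],2))
x,y=CAPS["D"]; plan([(x,y,.062,102)])
im,_=snap("top"); cv2.imwrite("pics/top2.png",im[:,:,::-1])
```

```text
20.95 [ 0.4349 -0.1206  0.1539] [-1.975 -2.425  0.015] [-0.2  -0.04  0.41  2.03  0.02  1.17  0.4 ]
0 travel [-0.0011, 0.006, 0.0938] turn [-0.7, -0.2, -0.2]
end [ 0.443  -0.1188  0.062 ]
```

Request:
step_arm(commands=[{"travel":[-0.001,0.006,0.04],"turn":[-0.7,-0.2,-0.2]},{"travel":[-0.001,0.006,0.04],"turn":[-0.7,-0.2,-0.2]},{"travel":[-0.001,0.006,0.04],"turn":[-0.7,-0.2,-0.2]}])

```text
time: 21.35
position: [0.4468, -0.1177, 0.1182]
tool_rot: [1.97, 2.443, 0.002]
ft_force: [-1.0, -0.1, 0.3]
grip_width: 0.599
grip_force: 0.0
```

Run:
```python
from h import *
st=ctrl.get_state(); print(np.round(st["position"],4),np.round(st["tool_rot"],3))
x,y=CAPS["D"]; plan([(x,y,.062,102)])
```

```text
[ 0.4468 -0.1177  0.1182] [1.970e+00 2.443e+00 2.000e-03]
0 travel [-0.0002, -0.0042, 0.0562] turn [0.2, 0.1, 0.2]
end [ 0.443  -0.1188  0.062 ]
```

Request:
step_arm(commands=[{"travel":[0,-0.003,0.03],"turn":[0,0,0]},{"travel":[0,-0.003,0.056],"turn":[0,0,0]},{"travel":[0,-0.003,0.056],"turn":[0,0,0]},{"travel":[0,-0.003,0.056],"turn":[0,0,0]}])

```text
time: 21.75
position: [0.4464, -0.1191, 0.0653]
tool_rot: [1.969, 2.439, 0.008]
ft_force: [-3.3, 1.2, 10.2]
grip_width: 0.601
grip_force: 7.6
```

Request:
step_arm(commands=[{"travel":[0,0,0],"turn":[0,0,0]},{"travel":[0,0,0],"turn":[0,0,0]},{"travel":[0,0,0],"turn":[0,0,0]},{"travel":[0,0,0],"turn":[0,0,0]},{"travel":[0,0,0],"turn":[0,0,0]}], gripper=0.2, force=40)

```text
time: 22.25
position: [0.4422, -0.12, 0.0647]
tool_rot: [-1.974, -2.444, 0.001]
ft_force: [-11.4, -0.3, 19.2]
grip_width: 0.427
grip_force: 43.9
```

Request:
step_arm(commands=[{"travel":[0,0,-0.02],"turn":[0,0,0]},{"travel":[0,0,-0.05],"turn":[0,0,0]},{"travel":[0,0,-0.09],"turn":[0,0,0]},{"travel":[0,0,-0.13],"turn":[0,0,0]},{"travel":[0,0,-0.13],"turn":[0,0,0]}])

```text
time: 22.75
position: [0.4477, -0.1196, 0.1994]
tool_rot: [1.964, 2.433, 0.016]
ft_force: [0.6, -0.2, -1.4]
grip_width: 0.426
grip_force: 43.4
```

Run:
```python
from h import *
st=ctrl.get_state(); print(np.round(st["position"],4),np.round(st["ft_force"],2),st["grip_force"],st["grip_width"])
plan([(.47,0,.19,100),(.502,.16,.19,90),(.502,.16,.062,90)],step=.17)
```

```text
[ 0.4477 -0.1196  0.1994] [ 0.6  -0.21 -1.35] 43.35336310788989 0.4255934281584223
0 travel [0.1123, 0.0468, 0.0097] turn [1.0, 0.3, 2.2]
1 travel [0.1521, 0.0592, 0.0001] turn [-0.0, -0.0, 10.0]
2 travel [-0.0001, 0.0001, 0.128] turn [-0.0, -0.0, -0.0]
end [0.502 0.16  0.062]
```

Request:
step_arm(commands=[{"travel":[0.112,0.047,0.01],"turn":[1,0.3,2.2]},{"travel":[0.112,0.047,0.01],"turn":[1,0.3,2.2]},{"travel":[0.112,0.047,0.01],"turn":[1,0.3,2.2]},{"travel":[0.112,0.047,0.01],"turn":[1,0.3,2.2]}])

```text
time: 23.15
position: [0.466, 0.0049, 0.1822]
tool_rot: [-2.004, -2.404, 0.011]
ft_force: [-0.5, -0.2, -2.0]
grip_width: 0.43
grip_force: 43.4
```

Request:
step_arm(commands=[{"travel":[0.152,0.059,0],"turn":[0,0,10]},{"travel":[0.152,0.059,0],"turn":[0,0,10]},{"travel":[0.152,0.059,0],"turn":[0,0,10]},{"travel":[0.152,0.059,0],"turn":[0,0,10]},{"travel":[0.152,0.059,0],"turn":[0,0,10]}])

```text
time: 23.65
position: [0.4975, 0.1631, 0.1819]
tool_rot: [-2.209, -2.218, 0.013]
ft_force: [-0.4, 0.0, -2.1]
grip_width: 0.428
grip_force: 43.3
```

Request:
step_arm(commands=[{"travel":[0,0,0],"turn":[0,0,0]},{"travel":[0,0,0],"turn":[0,0,0]},{"travel":[0,0,0],"turn":[0,0,0]}])

```text
time: 23.95
position: [0.4974, 0.1581, 0.1818]
tool_rot: [-2.219, -2.209, 0.014]
ft_force: [0.2, -0.9, -2.1]
grip_width: 0.428
grip_force: 43.3
```

Run:
```python
from h import *
im,st=snap("wrist","w10.png"); print(np.round(st["position"],4),np.round(st["tool_rot"],3),np.round(st["ft_force"],2),st["grip_force"],st["grip_width"])
plan([(.502,.16,.11,90),(.502,.16,.064,90)],step=.17)
```

```text
[0.4974 0.1581 0.1818] [-2.219 -2.209  0.014] [ 0.16 -0.88 -2.06] 43.34625033661723 0.428251854139462
0 travel [0.0015, 0.0056, 0.0718] turn [-0.8, -0.1, -0.2]
1 travel [0.0, 0.0, 0.046] turn [0.0, 0.0, -0.0]
end [0.502 0.16  0.064]
```

View pics/w10.png

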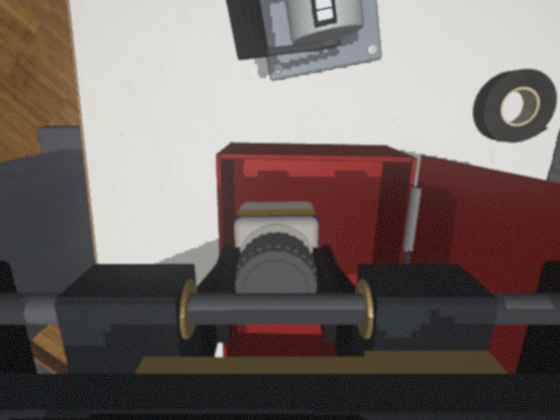

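Request:
step_arm(commands=[{"travel":[0.001,0.006,0.036],"turn":[-0.8,0,0]},{"travel":[0.001,0.006,0.072],"turn":[-0.8,0,0]},{"travel":[0.001,0.006,0.09],"turn":[-0.8,0,0]},{"travel":[0.001,0.006,0.105],"turn":[-0.8,0,0]},{"travel":[0.001,0.006,0.117],"turn":[-0.8,0,0]}])

```text
time: 24.5
position: [0.5013, 0.1602, 0.0636]
tool_rot: [-2.223, -2.218, -0.0]
ft_force: [-0.3, -0.8, -0.7]
grip_width: 0.428
grip_force: 43.3
```

Request:
step_arm(commands=[{"travel":[0,0,0],"turn":[0,0,0]},{"travel":[0,0,0],"turn":[0,0,0]}])

```text
time: 24.7
position: [0.5019, 0.1609, 0.065]
tool_rot: [-2.223, -2.219, -0.002]
ft_force: [0.7, 0.7, -1.4]
grip_width: 0.428
grip_force: 43.3
```

Run:
```python
from h import *
st=ctrl.get_state(); print(np.round(st["position"],4),np.round(st["tool_rot"],3),np.round(st["ft_force"],2),st["grip_force"],st["grip_width"])
```

```text
[0.5019 0.1609 0.065 ] [-2.223e+00 -2.219e+00 -2.000e-03] [ 0.74  0.67 -1.42] 43.34740305261221 0.42777970703323187
```

Lower 4 mm more, release, and go for B.

Request:
step_arm(commands=[{"travel":[0,0,0.003],"turn":[0,0,0]},{"travel":[0,0,0.004],"turn":[0,0,0]},{"travel":[0,0,0.004],"turn":[0,0,0]}])

```text
time: 25.0
position: [0.502, 0.1614, 0.0611]
tool_rot: [-2.222, -2.22, -0.003]
ft_force: [0.7, -0.3, -0.6]
grip_width: 0.429
grip_force: 43.4
```

Request:
step_arm(commands=[{"travel":[0,0,0],"turn":[0,0,0]},{"travel":[0,0,0],"turn":[0,0,0]},{"travel":[0,0,0],"turn":[0,0,0]}], gripper=0.55)

```text
time: 25.3
position: [0.5021, 0.1613, 0.0611]
tool_rot: [-2.223, -2.22, -0.003]
ft_force: [-0.9, -0.8, 2.6]
grip_width: 0.539
grip_force: 1.3
```

Request:
step_arm(commands=[{"travel":[0,0,-0.02],"turn":[0,0,0]},{"travel":[0,0,-0.05],"turn":[0,0,0]},{"travel":[0,0,-0.09],"turn":[0,0,0]},{"travel":[0,0,-0.13],"turn":[0,0,0]},{"travel":[0,0,-0.13],"turn":[0,0,0]}])

```text
time: 25.8
position: [0.5047, 0.1621, 0.1965]
tool_rot: [2.221, 2.218, 0.017]
ft_force: [-0.3, 1.4, -0.6]
grip_width: 0.55
grip_force: 0.0
```

Run:
```python
from h import *
st=ctrl.get_state(); print(st["time"],np.round(st["position"],4),np.round(st["ft_force"],2),st["grip_force"],st["grip_width"])
x,y=CAPS["B"]; plan([(.51,-.01,.19,102),(x,y,.14,102)],step=.19)
```

```text
25.8 [0.5047 0.1621 0.1965] [-0.3   1.41 -0.57] 0.0 0.5497326203528613
0 travel [-0.1722, 0.0055, 0.0056] turn [0.6, -0.3, -12.1]
1 travel [-0.1669, -0.0151, 0.0501] turn [-0.0, 0.0, 0.0]
end [ 0.53   -0.1765  0.14  ]
```

Request:
step_arm(commands=[{"travel":[-0.172,0.0055,0.006],"turn":[0.6,-0.3,-12.1]},{"travel":[-0.172,0.0055,0.006],"turn":[0.6,-0.3,-12.1]},{"travel":[-0.172,0.0055,0.006],"turn":[0.6,-0.3,-12.1]},{"travel":[-0.172,0.0055,0.006],"turn":[0.6,-0.3,-12.1]},{"travel":[-0.172,0.0055,0.006],"turn":[0.6,-0.3,-12.1]}], gripper=0.6)

```text
time: 26.3
position: [0.506, -0.0164, 0.1835]
tool_rot: [-1.984, -2.43, 0.019]
ft_force: [-0.1, 0.9, -0.3]
grip_width: 0.601
grip_force: 0.0
```

Request:
step_arm(commands=[{"travel":[-0.167,-0.015,0.05],"turn":[0,0,0]},{"travel":[-0.167,-0.015,0.05],"turn":[0,0,0]},{"travel":[-0.167,-0.015,0.05],"turn":[0,0,0]},{"travel":[-0.167,-0.015,0.05],"turn":[0,0,0]},{"travel":[-0.167,-0.015,0.05],"turn":[0,0,0]}])

```text
time: 26.8
position: [0.5249, -0.1813, 0.133]
tool_rot: [-1.98, -2.431, 0.021]
ft_force: [0.2, -0.4, -1.7]
grip_width: 0.604
grip_force: 0.0
```

Request:
step_arm(commands=[{"travel":[0,0,0],"turn":[0,0,0]},{"travel":[0,0,0],"turn":[0,0,0]}])

```text
time: 27.0
position: [0.5269, -0.1754, 0.1348]
tool_rot: [-1.969, -2.441, 0.014]
ft_force: [-0.2, 0.2, 0.0]
grip_width: 0.602
grip_force: 0.0
```

Run:
```python
from h import *
im,st=snap("wrist"); print(st["time"],np.round(st["position"],4),np.round(st["tool_rot"],3))
print(lines(st,im,CAPS))
x,y=CAPS["B"]; plan([(x,y,.065,102)],step=.19)
```

```text
27.0 [ 0.5269 -0.1754  0.1348] [-1.969 -2.441  0.014]
[('A', np.int64(45), np.float64(-161.2456196154698)), ('B', np.int64(41), np.float64(-138.8330908325357)), ('C', np.int64(30), np.float64(-134.5396884137968)), ('D', np.int64(0), None)]
0 travel [-0.0016, 0.0034, 0.07] turn [-0.6, 0.1, 0.2]
end [ 0.53   -0.1765  0.065 ]
```

Request:
step_arm(commands=[{"travel":[-0.0015,0.0035,0.035],"turn":[-0.6,0,0]},{"travel":[-0.0015,0.0035,0.07],"turn":[-0.6,0,0]},{"travel":[-0.0015,0.0035,0.07],"turn":[-0.6,0,0]},{"travel":[-0.0015,0.0035,0.07],"turn":[-0.6,0,0]}])

```text
time: 27.45
position: [0.5296, -0.1777, 0.0653]
tool_rot: [1.974, 2.443, -0.003]
ft_force: [1.2, 0.2, 1.2]
grip_width: 0.602
grip_force: 0.0
```

Request:
step_arm(commands=[{"travel":[0,0,0],"turn":[0,0,0]},{"travel":[0,0,0],"turn":[0,0,0]},{"travel":[0,0,0],"turn":[0,0,0]},{"travel":[0,0,0],"turn":[0,0,0]},{"travel":[0,0,0],"turn":[0,0,0]}], gripper=0.2, force=40)

```text
time: 27.95
position: [0.5306, -0.179, 0.0665]
tool_rot: [1.974, 2.439, -0.001]
ft_force: [-0.9, 0.0, 7.3]
grip_width: 0.427
grip_force: 40.0
```

Request:
step_arm(commands=[{"travel":[0,0,-0.02],"turn":[0,0,0]},{"travel":[0,0,-0.05],"turn":[0,0,0]},{"travel":[0,0,-0.09],"turn":[0,0,0]},{"travel":[0,0,-0.13],"turn":[0,0,0]},{"travel":[0,0,-0.13],"turn":[0,0,0]}])

```text
time: 28.45
position: [0.5327, -0.1797, 0.201]
tool_rot: [1.97, 2.433, 0.005]
ft_force: [-0.5, 0.0, -0.9]
grip_width: 0.425
grip_force: 40.0
```

Run:
```python
from h import *
st=ctrl.get_state(); print(np.round(st["position"],4),np.round(st["ft_force"],2),st["grip_force"],st["grip_width"])
plan([(.50,-.04,.19,98),(.502,.097,.19,90)],step=.17)
```

```text
[ 0.5327 -0.1797  0.201 ] [-0.52  0.01 -0.89] 39.996619247831404 0.4253526777651778
0 travel [0.1436, -0.003, 0.01] turn [0.6, 0.4, 4.0]
1 travel [0.1354, 0.021, 0.0001] turn [-0.0, -0.0, 8.0]
end [0.502 0.097 0.19 ]
```

Request:
step_arm(commands=[{"travel":[0.1435,-0.003,0.01],"turn":[0.6,0.4,4]},{"travel":[0.1435,-0.003,0.01],"turn":[0.6,0.4,4]},{"travel":[0.1435,-0.003,0.01],"turn":[0.6,0.4,4]},{"travel":[0.1435,-0.003,0.01],"turn":[0.6,0.4,4]},{"travel":[0.1435,-0.003,0.01],"turn":[0.6,0.4,4]}])

```text
time: 28.95
position: [0.4959, -0.0378, 0.1837]
tool_rot: [-2.05, -2.366, 0.01]
ft_force: [0.5, -1.3, -1.7]
grip_width: 0.428
grip_force: 40.0
```

Request:
step_arm(commands=[{"travel":[0.1355,0.021,0],"turn":[0,0,8]},{"travel":[0.1355,0.021,0],"turn":[0,0,8]},{"travel":[0.1355,0.021,0],"turn":[0,0,8]},{"travel":[0.1355,0.021,0],"turn":[0,0,8]},{"travel":[0.1355,0.021,0],"turn":[0,0,8]}])

```text
time: 29.45
position: [0.4988, 0.0974, 0.1843]
tool_rot: [-2.215, -2.216, 0.012]
ft_force: [0.6, -1.0, -1.6]
grip_width: 0.43
grip_force: 40.0
```

Request:
step_arm(commands=[{"travel":[0,0,0],"turn":[0,0,0]},{"travel":[0,0,0],"turn":[0,0,0]},{"travel":[0,0,0],"turn":[0,0,0]}])

```text
time: 29.75
position: [0.4988, 0.0968, 0.1848]
tool_rot: [-2.217, -2.212, 0.01]
ft_force: [-0.2, -0.0, -1.7]
grip_width: 0.425
grip_force: 40.0
```

Run:
```python
from h import *
im,st=snap("wrist","w11.png"); print(np.round(st["position"],4),np.round(st["tool_rot"],3),np.round(st["ft_force"],2),st["grip_force"],st["grip_width"])
plan([(.502,.097,.062,90)],step=.17)
```

```text
[0.4988 0.0968 0.1848] [-2.217 -2.212  0.01 ] [-0.25 -0.04 -1.73] 39.99681725632399 0.42476765627058444
0 travel [-0.0004, 0.0047, 0.1228] turn [-0.6, -0.1, -0.1]
end [0.502 0.097 0.062]
```

View pics/w11.png

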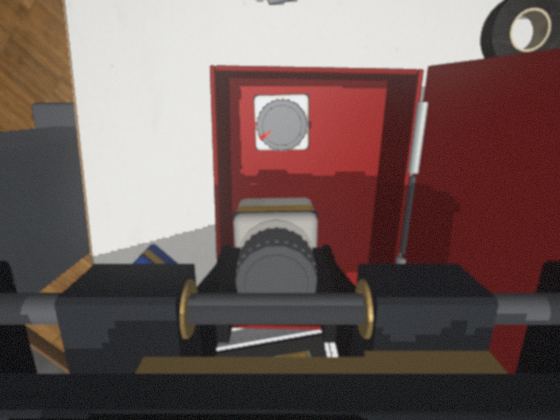

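Request:
step_arm(commands=[{"travel":[0,0.005,0.036],"turn":[-0.6,0,0]},{"travel":[0,0.005,0.072],"turn":[-0.6,0,0]},{"travel":[0,0.005,0.095],"turn":[-0.6,0,0]},{"travel":[0,0.005,0.11],"turn":[-0.6,0,0]},{"travel":[0,0.005,0.12],"turn":[-0.6,0,0]}])

```text
time: 30.3
position: [0.5015, 0.098, 0.0634]
tool_rot: [-2.22, -2.219, 0.001]
ft_force: [-0.2, -0.3, -0.4]
grip_width: 0.426
grip_force: 40.0
```

Request:
step_arm(commands=[{"travel":[0,0,0],"turn":[0,0,0]},{"travel":[0,0,0.002],"turn":[0,0,0]},{"travel":[0,0,0.002],"turn":[0,0,0]}])

```text
time: 30.6
position: [0.5027, 0.0986, 0.0635]
tool_rot: [-2.22, -2.221, -0.003]
ft_force: [0.3, 0.3, -1.2]
grip_width: 0.426
grip_force: 40.0
```

Request:
step_arm(commands=[{"travel":[0,0,0],"turn":[0,0,0]},{"travel":[0,0,0],"turn":[0,0,0]},{"travel":[0,0,0],"turn":[0,0,0]}], gripper=0.55)

```text
time: 30.9
position: [0.5026, 0.0987, 0.0633]
tool_rot: [-2.22, -2.221, -0.003]
ft_force: [0.2, -0.1, 0.6]
grip_width: 0.539
grip_force: 0.0
```

Request:
step_arm(commands=[{"travel":[0,0,-0.02],"turn":[0,0,0]},{"travel":[0,0,-0.05],"turn":[0,0,0]},{"travel":[0,0,-0.09],"turn":[0,0,0]},{"travel":[0,0,-0.13],"turn":[0,0,0]},{"travel":[0,0,-0.13],"turn":[0,0,0]}])

```text
time: 31.4
position: [0.506, 0.0991, 0.1992]
tool_rot: [2.219, 2.219, 0.018]
ft_force: [0.2, 0.3, 0.6]
grip_width: 0.552
grip_force: 0.0
```

Run:
```python
from h import *
st=ctrl.get_state(); print(st["time"],np.round(st["position"],4),np.round(st["ft_force"],2),st["grip_force"],st["grip_width"])
x,y=CAPS["C"]; plan([(.52,-.09,.19,102),(x,y,.14,102)],step=.19)
```

```text
31.4 [0.506  0.0991 0.1992] [0.24 0.26 0.65] 0.0 0.5520219352089615
0 travel [-0.1892, 0.0139, 0.0082] turn [0.6, -0.3, -12.0]
1 travel [-0.1597, -0.0084, 0.0501] turn [0.0, 0.0, 0.0]
end [ 0.545 -0.248  0.14 ]
```

Request:
step_arm(commands=[{"travel":[-0.189,0.014,0.008],"turn":[0.6,-0.3,-12]},{"travel":[-0.189,0.014,0.008],"turn":[0.6,-0.3,-12]},{"travel":[-0.189,0.014,0.008],"turn":[0.6,-0.3,-12]},{"travel":[-0.189,0.014,0.008],"turn":[0.6,-0.3,-12]},{"travel":[-0.189,0.014,0.008],"turn":[0.6,-0.3,-12]}], gripper=0.6)

```text
time: 31.9
position: [0.5154, -0.0988, 0.184]
tool_rot: [-1.988, -2.428, 0.02]
ft_force: [-0.2, -0.0, 0.3]
grip_width: 0.602
grip_force: 0.0
```

Request:
step_arm(commands=[{"travel":[-0.16,-0.0085,0.05],"turn":[0,0,0]},{"travel":[-0.16,-0.0085,0.05],"turn":[0,0,0]},{"travel":[-0.16,-0.0085,0.05],"turn":[0,0,0]},{"travel":[-0.16,-0.0085,0.05],"turn":[0,0,0]},{"travel":[-0.16,-0.0085,0.05],"turn":[0,0,0]}])

```text
time: 32.4
position: [0.5393, -0.2524, 0.1331]
tool_rot: [-1.979, -2.431, 0.02]
ft_force: [0.5, 1.1, 0.2]
grip_width: 0.596
grip_force: 0.0
```

Request:
step_arm(commands=[{"travel":[0,0,0],"turn":[0,0,0]},{"travel":[0,0,0],"turn":[0,0,0]}])

```text
time: 32.6
position: [0.5415, -0.2468, 0.1349]
tool_rot: [-1.969, -2.44, 0.013]
ft_force: [0.0, 0.4, 0.3]
grip_width: 0.6
grip_force: 0.0
```

Run:
```python
from h import *
im,st=snap("wrist"); print(st["time"],np.round(st["position"],4),np.round(st["tool_rot"],3))
print(lines(st,im,CAPS))
x,y=CAPS["C"]; plan([(x,y,.066,102)],step=.19)
```

```text
32.6 [ 0.5415 -0.2468  0.1349] [-1.969 -2.44   0.013]
[('A', np.int64(0), None), ('B', np.int64(0), None), ('C', np.int64(46), np.float64(-134.21072262743544)), ('D', np.int64(0), None)]
0 travel [-0.0018, 0.0038, 0.069] turn [-0.6, 0.0, 0.2]
end [ 0.545 -0.248  0.066]
```

Request:
step_arm(commands=[{"travel":[-0.0015,0.004,0.035],"turn":[-0.6,0,0]},{"travel":[-0.0015,0.004,0.069],"turn":[-0.6,0,0]},{"travel":[-0.0015,0.004,0.069],"turn":[-0.6,0,0]},{"travel":[-0.0015,0.004,0.069],"turn":[-0.6,0,0]}])

```text
time: 33.05
position: [0.5446, -0.2489, 0.0662]
tool_rot: [1.974, 2.443, -0.002]
ft_force: [0.3, 0.3, 0.9]
grip_width: 0.599
grip_force: 0.0
```

Request:
step_arm(commands=[{"travel":[0,0,0],"turn":[0,0,0]},{"travel":[0,0,0],"turn":[0,0,0]},{"travel":[0,0,0],"turn":[0,0,0]},{"travel":[0,0,0],"turn":[0,0,0]},{"travel":[0,0,0],"turn":[0,0,0]}], gripper=0.2, force=40)

```text
time: 33.55
position: [0.5454, -0.2503, 0.0673]
tool_rot: [1.975, 2.44, -0.0]
ft_force: [-0.1, 0.7, 6.3]
grip_width: 0.426
grip_force: 40.0
```

Request:
step_arm(commands=[{"travel":[0,0,-0.02],"turn":[0,0,0]},{"travel":[0,0,-0.05],"turn":[0,0,0]},{"travel":[0,0,-0.09],"turn":[0,0,0]},{"travel":[0,0,-0.13],"turn":[0,0,0]},{"travel":[0,0,-0.13],"turn":[0,0,0]}])

```text
time: 34.05
position: [0.5474, -0.2515, 0.202]
tool_rot: [1.97, 2.433, 0.004]
ft_force: [1.0, 0.6, -0.8]
grip_width: 0.425
grip_force: 40.0
```

Run:
```python
from h import *
st=ctrl.get_state(); print(np.round(st["position"],4),np.round(st["ft_force"],2),st["grip_force"],st["grip_width"])
plan([(.51,-.1,.195,98),(.502,.034,.195,90)],step=.17)
```

```text
[ 0.5474 -0.2515  0.202 ] [ 1.01  0.58 -0.77] 39.99715743586421 0.4249238538435744
0 travel [0.156, -0.0051, 0.0059] turn [0.5, 0.4, 4.0]
1 travel [0.1339, 0.0107, 0.0] turn [0.0, -0.0, 8.0]
end [0.502 0.034 0.195]
```

Request:
step_arm(commands=[{"travel":[0.156,-0.005,0.006],"turn":[0.5,0.4,4]},{"travel":[0.156,-0.005,0.006],"turn":[0.5,0.4,4]},{"travel":[0.156,-0.005,0.006],"turn":[0.5,0.4,4]},{"travel":[0.156,-0.005,0.006],"turn":[0.5,0.4,4]},{"travel":[0.156,-0.005,0.006],"turn":[0.5,0.4,4]}])

```text
time: 34.55
position: [0.5064, -0.0962, 0.1886]
tool_rot: [-2.048, -2.367, 0.007]
ft_force: [-0.2, -0.4, -0.8]
grip_width: 0.425
grip_force: 40.0
```

Request:
step_arm(commands=[{"travel":[0.134,0.0105,0],"turn":[0,0,8]},{"travel":[0.134,0.0105,0],"turn":[0,0,8]},{"travel":[0.134,0.0105,0],"turn":[0,0,8]},{"travel":[0.134,0.0105,0],"turn":[0,0,8]},{"travel":[0.134,0.0105,0],"turn":[0,0,8]}])

```text
time: 35.05
position: [0.499, 0.0348, 0.1895]
tool_rot: [-2.215, -2.215, 0.009]
ft_force: [0.3, -0.7, -1.6]
grip_width: 0.427
grip_force: 40.0
```

Request:
step_arm(commands=[{"travel":[0,0,0],"turn":[0,0,0]},{"travel":[0,0,0],"turn":[0,0,0]},{"travel":[0,0,0],"turn":[0,0,0]}])

```text
time: 35.35
position: [0.4988, 0.0343, 0.1899]
tool_rot: [-2.217, -2.212, 0.008]
ft_force: [-0.1, 0.1, -1.7]
grip_width: 0.428
grip_force: 40.0
```

Run:
```python
from h import *
im,st=snap("wrist","w12.png"); print(np.round(st["position"],4),np.round(st["tool_rot"],3),np.round(st["ft_force"],2),st["grip_force"],st["grip_width"])
plan([(.502,.034,.0645,90)],step=.17)
```

```text
[0.4988 0.0343 0.1899] [-2.217 -2.212  0.008] [-0.14  0.15 -1.74] 39.997333930805326 0.4278940354903188
0 travel [-0.0011, 0.0045, 0.1253] turn [-0.6, -0.2, -0.1]
end [0.502  0.034  0.0645]
```

Request:
step_arm(commands=[{"travel":[0,0.0045,0.036],"turn":[-0.6,0,0]},{"travel":[0,0.0045,0.072],"turn":[-0.6,0,0]},{"travel":[0,0.0045,0.098],"turn":[-0.6,0,0]},{"travel":[0,0.0045,0.114],"turn":[-0.6,0,0]},{"travel":[0,0.0045,0.124],"turn":[-0.6,0,0]}])

```text
time: 35.9
position: [0.501, 0.0357, 0.0644]
tool_rot: [-2.219, -2.219, -0.001]
ft_force: [0.0, 0.5, -0.8]
grip_width: 0.425
grip_force: 40.0
```

Request:
step_arm(commands=[{"travel":[0,0,0],"turn":[0,0,0]},{"travel":[0,0,0.002],"turn":[0,0,0]},{"travel":[0,0,0.002],"turn":[0,0,0]}])

```text
time: 36.2
position: [0.5026, 0.0363, 0.0648]
tool_rot: [-2.22, -2.221, -0.006]
ft_force: [0.3, -0.6, -0.2]
grip_width: 0.426
grip_force: 40.0
```

Request:
step_arm(commands=[{"travel":[0,0,0],"turn":[0,0,0]},{"travel":[0,0,0],"turn":[0,0,0]},{"travel":[0,0,0],"turn":[0,0,0]}], gripper=0.55)

```text
time: 36.5
position: [0.5024, 0.0364, 0.0645]
tool_rot: [-2.22, -2.221, -0.006]
ft_force: [0.0, 0.0, 0.4]
grip_width: 0.536
grip_force: 0.0
```

Request:
step_arm(commands=[{"travel":[0,0,-0.02],"turn":[0,0,0]},{"travel":[0,0,-0.06],"turn":[0,0,0]},{"travel":[0,0,-0.11],"turn":[0,0,0]},{"travel":[0,0,-0.16],"turn":[0,0,0]},{"travel":[0,0,-0.21],"turn":[0,0,0]}])

```text
time: 37.0
position: [0.5015, 0.0354, 0.2763]
tool_rot: [-2.22, -2.22, -0.006]
ft_force: [1.7, -0.2, -0.5]
grip_width: 0.549
grip_force: 0.0
```

Request:
step_arm(commands=[{"travel":[0,0,-0.045],"turn":[0,0,0]},{"travel":[0,0,-0.045],"turn":[0,0,0]}])

```text
time: 37.2
position: [0.5048, 0.0356, 0.3264]
tool_rot: [2.218, 2.218, 0.022]
ft_force: [0.8, -1.2, 1.3]
grip_width: 0.552
grip_force: 0.0
```

Run:
```python
from h import *
st=ctrl.get_state(); print(st["time"],np.round(st["position"],4),np.round(st["tool_rot"],3))
plan([(.59,.08,.31,90),(.692,.097,.31,90)],step=.17)
im,_=snap("wrist","w13.png")
im,_=snap("top","top3.png")
```

```text
37.2 [0.5048 0.0356 0.3264] [2.218 2.218 0.022]
0 travel [0.0443, 0.085, 0.0178] turn [0.8, -0.4, 0.0]
1 travel [0.017, 0.102, -0.0001] turn [-0.0, 0.0, 0.0]
end [0.692 0.097 0.31 ]
```

View pics/w13.png

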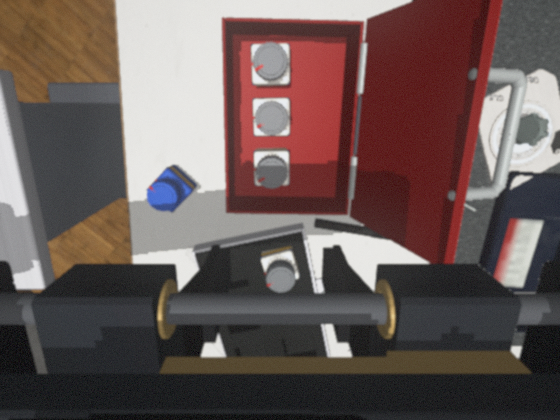

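Request:
step_arm(commands=[{"travel":[0.044,0.085,0.018],"turn":[0.8,-0.4,0]},{"travel":[0.044,0.085,0.018],"turn":[0.8,-0.4,0]},{"travel":[0.044,0.085,0.018],"turn":[0.8,-0.4,0]},{"travel":[0.044,0.085,0.018],"turn":[0.8,-0.4,0]}], gripper=0.5)

```text
time: 37.7
position: [0.5859, 0.0798, 0.2973]
tool_rot: [-2.213, -2.216, 0.029]
ft_force: [0.5, -1.2, 0.3]
grip_width: 0.502
grip_force: 0.0
```

Request:
step_arm(commands=[{"travel":[0.017,0.102,0],"turn":[0,0,0]},{"travel":[0.017,0.102,0],"turn":[0,0,0]},{"travel":[0.017,0.102,0],"turn":[0,0,0]},{"travel":[0.017,0.102,0],"turn":[0,0,0]},{"travel":[0.017,0.102,0],"turn":[0,0,0]}])

```text
time: 38.2
position: [0.6877, 0.0953, 0.3007]
tool_rot: [-2.217, -2.216, 0.019]
ft_force: [0.0, 1.2, 0.8]
grip_width: 0.501
grip_force: 0.0
```

Run:
```python
from h import *
s13=dict(position=np.array([.5048,.0356,.3264]),tool_rot=np.array([2.218,2.218,.022]))
for p in [(517,80),(498,187)]: print("bar13",ray("wrist",p,.20,s13).round(4))
for p in [(365,25),(350,213)]: print("hinge",ray("wrist",p,.078,s13).round(4))
im,st=snap("wrist","w14.png"); print(np.round(st["position"],4),np.round(st["tool_rot"],3))
print(np.round([proj("wrist",[.693,y,.2],st) for y in (.058,.097,.136)]))
```

```text
bar13 [0.6895 0.1342 0.2   ]
bar13 [0.6908 0.0505 0.2   ]
hinge [0.6009 0.196  0.078 ]
hinge [ 0.5981 -0.0109  0.078 ]
[0.6877 0.0953 0.3007] [-2.217 -2.216  0.019]
[[285. 258.]
 [285. 211.]
 [286. 160.]]
```

View pics/w14.png

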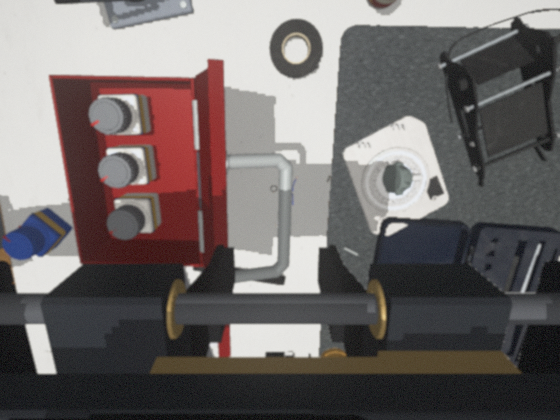

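Run:
```python
from h import *
plan([(.696,.093,.26,90),(.696,.093,.195,90)],step=.17)
```

```text
0 travel [-0.0024, 0.0088, 0.0413] turn [-0.7, 0.2, -0.0]
1 travel [-0.0, -0.0, 0.065] turn [0.0, -0.0, -0.0]
end [0.696 0.093 0.195]
```

Request:
step_arm(commands=[{"travel":[-0.0025,0.009,0.025],"turn":[-0.7,0.2,0]},{"travel":[-0.0025,0.009,0.041],"turn":[-0.7,0.2,0]},{"travel":[-0.0025,0.009,0.041],"turn":[-0.7,0.2,0]},{"travel":[-0.0025,0.009,0.041],"turn":[-0.7,0.2,0]}], gripper=0.4)

```text
time: 38.65
position: [0.6966, 0.0938, 0.2605]
tool_rot: [-2.221, -2.221, -0.001]
ft_force: [-0.2, -0.1, -0.0]
grip_width: 0.405
grip_force: 0.0
```

Run:
```python
from h import *
st=ctrl.get_state(); print(np.round(st["position"],4),np.round(st["tool_rot"],3))
plan([(.696,.093,.195,90)],step=.17)
```

```text
[0.6966 0.0938 0.2605] [-2.221e+00 -2.221e+00 -1.000e-03]
0 travel [-0.0008, -0.0006, 0.0655] turn [0.0, -0.1, 0.0]
end [0.696 0.093 0.195]
```

Request:
step_arm(commands=[{"travel":[-0.001,-0.0005,0.03],"turn":[0,0,0]},{"travel":[-0.001,-0.0005,0.055],"turn":[0,0,0]},{"travel":[-0.001,-0.0005,0.066],"turn":[0,0,0]},{"travel":[-0.001,-0.0005,0.066],"turn":[0,0,0]}])

```text
time: 39.05
position: [0.6959, 0.093, 0.1922]
tool_rot: [-2.219, -2.221, 0.003]
ft_force: [-0.5, -0.3, -1.0]
grip_width: 0.4
grip_force: 0.0
```

Request:
step_arm(commands=[{"travel":[0,0,0],"turn":[0,0,0]},{"travel":[0,0,0],"turn":[0,0,0]},{"travel":[0,0,0],"turn":[0,0,0]},{"travel":[0,0,0],"turn":[0,0,0]},{"travel":[0,0,0],"turn":[0,0,0]}], gripper=0, force=30)

```text
time: 39.55
position: [0.693, 0.093, 0.1939]
tool_rot: [-2.216, -2.217, 0.01]
ft_force: [-12.8, -0.7, 8.6]
grip_width: 0.101
grip_force: 29.9
```

Run:
```python
from h import *
st=ctrl.get_state(); p=np.array(st["position"]); print({k:np.round(st[k],3).tolist() for k in("position","tool_rot","ft_force","torque","grip_force","grip_width")})
H=np.array([.600,.078]); f=lambda a:np.array([-.145*np.cos(a)+.05*np.sin(a),.145*np.sin(a)+.05*np.cos(a)])+H
g=np.array([p[0],p[2]+.005]); a0=min(np.linspace(1.5,1.95,200),key=lambda a:np.linalg.norm(f(a)-g)); print(a0,f(a0)-g)
for a in np.arange(1.85,-.01,-.075): print(round(a,3),(f(a)-f(a0)).round(4))
```

```text
{'position': [0.693, 0.093, 0.194], 'tool_rot': [-2.216, -2.217, 0.01], 'ft_force': [-12.804, -0.732, 8.557], 'torque': [-0.241, 2.843, -0.092], 'grip_force': 29.946, 'grip_width': 0.101}
1.893467336683417 [0.00039486 0.00078999]
1.85 [-0.0054  0.0039]
1.775 [-0.015   0.0102]
1.7 [-0.0251  0.0157]
1.625 [-0.0356  0.0204]
1.55 [-0.0464  0.0243]
1.475 [-0.0575  0.0275]
1.4 [-0.0688  0.0297]
1.325 [-0.0802  0.0311]
1.25 [-0.0917  0.0317]
1.175 [-0.1032  0.0314]
1.1 [-0.1146  0.0302]
1.025 [-0.1259  0.0282]
0.95 [-0.1371  0.0254]
0.875 [-0.148   0.0217]
0.8 [-0.1586  0.0172]
0.725 [-0.1688  0.0119]
0.65 [-0.1786  0.0059]
0.575 [-0.1879 -0.0008]
0.5 [-0.1967 -0.0083]
0.425 [-0.2049 -0.0163]
0.35 [-0.2125 -0.025 ]
0.275 [-0.2194 -0.0342]
0.2 [-0.2256 -0.0439]
0.125 [-0.231 -0.054]
0.05 [-0.2357 -0.0645]
```

Request:
step_arm(commands=[{"travel":[0,-0.008,-0.004],"turn":[0,0,0]},{"travel":[0,-0.018,-0.01],"turn":[0,0,0]},{"travel":[0,-0.028,-0.0155],"turn":[0,0,0]},{"travel":[0,-0.0385,-0.0205],"turn":[0,0,0]},{"travel":[0.0005,-0.0495,-0.0245],"turn":[0,0,0]}])

```text
time: 40.05
position: [0.6473, 0.094, 0.2189]
tool_rot: [2.22, 2.222, 0.004]
ft_force: [2.3, 2.0, 4.4]
grip_width: 0.103
grip_force: 30.0
```

Request:
step_arm(commands=[{"travel":[0,-0.011,-0.003],"turn":[0,0,0]},{"travel":[0,-0.0225,-0.0055],"turn":[0,0,0]},{"travel":[0,-0.034,-0.007],"turn":[0,0,0]},{"travel":[0.0005,-0.0455,-0.0075],"turn":[0,0,0]},{"travel":[0.0005,-0.057,-0.007],"turn":[0,0,0]}])

```text
time: 40.55
position: [0.5888, 0.0951, 0.2246]
tool_rot: [-2.218, -2.221, 0.0]
ft_force: [0.7, 4.8, 5.8]
grip_width: 0.101
grip_force: 30.2
```

```bash
cat > lid.py <<'E'
from h import *
st=ctrl.get_state(); p=np.array(st["position"]); print({k:np.round(st[k],3).tolist() for k in("position","tool_rot","ft_force","grip_force","grip_width")})
H=np.array([.600,.078]); f=lambda a:np.array([-.145*np.cos(a)+.05*np.sin(a),.145*np.sin(a)+.05*np.cos(a)])+H
g=np.array([p[0],p[2]+.005]); a0=min(np.linspace(-.1,1.95,600),key=lambda a:np.linalg.norm(f(a)-g)); print(a0,f(a0)-g)
E
python3 lid.py
```

```text
{'position': [0.589, 0.095, 0.225], 'tool_rot': [-2.218, -2.221, 0.0], 'ft_force': [0.735, 4.775, 5.802], 'grip_force': 30.219, 'grip_width': 0.101}
1.166277128547579 [8.54793548e-05 1.33944898e-03]
```

Request:
step_arm(commands=[{"travel":[0.001,-0.0115,0.001],"turn":[0,0,0]},{"travel":[0.001,-0.0225,0.003],"turn":[0,0,0]},{"travel":[0.001,-0.034,0.006],"turn":[0,0,0]},{"travel":[0.0015,-0.045,0.0095],"turn":[0,0,0]},{"travel":[0.0015,-0.0555,0.014],"turn":[0,0,0]}])

```text
time: 41.05
position: [0.5329, 0.0961, 0.2086]
tool_rot: [-2.218, -2.221, 0.003]
ft_force: [3.3, 5.9, -3.2]
grip_width: 0.102
grip_force: 30.3
```

Request:
step_arm(commands=[{"travel":[0,-0.01,0.0055],"turn":[0,0,0]},{"travel":[0,-0.02,0.0115],"turn":[0,0,0]},{"travel":[0.0005,-0.0295,0.018],"turn":[0,0,0]},{"travel":[0.0005,-0.038,0.0255],"turn":[0,0,0]},{"travel":[0.0005,-0.0465,0.0335],"turn":[0,0,0]}])

```text
time: 41.55
position: [0.4879, 0.0968, 0.1753]
tool_rot: [-2.22, -2.222, -0.002]
ft_force: [6.8, 8.0, -5.5]
grip_width: 0.095
grip_force: 30.2
```

```bash
python3 lid.py
```

```text
{'position': [0.488, 0.097, 0.175], 'tool_rot': [-2.22, -2.222, -0.002], 'ft_force': [6.785, 7.965, -5.531], 'grip_force': 30.209, 'grip_width': 0.095}
0.40651085141903165 [-0.00134193  0.00098926]
```

Request:
step_arm(commands=[{"travel":[0.001,-0.0065,0.01],"turn":[0,0,0]},{"travel":[0.001,-0.0135,0.02],"turn":[0,0,0]},{"travel":[0.001,-0.02,0.0305],"turn":[0,0,0]},{"travel":[0.0015,-0.0235,0.037],"turn":[0,0,0]},{"travel":[0.0015,-0.0255,0.0415],"turn":[0,0,0]}])

```text
time: 42.05
position: [0.4604, 0.0973, 0.1338]
tool_rot: [-2.218, -2.22, 0.006]
ft_force: [-2.0, 5.6, 1.2]
grip_width: 0.092
grip_force: 29.7
```

```bash
python3 lid.py
```

```text
{'position': [0.46, 0.097, 0.134], 'tool_rot': [-2.218, -2.22, 0.006], 'ft_force': [-2.0, 5.56, 1.222], 'grip_force': 29.744, 'grip_width': 0.092}
0.07796327212020032 [-0.00109706  0.00030639]
```

Request:
step_arm(commands=[{"travel":[0.0005,-0.001,0.002],"turn":[0,0,0]},{"travel":[0.0005,-0.002,0.004],"turn":[0,0,0]},{"travel":[0.0005,-0.0025,0.006],"turn":[0,0,0]},{"travel":[0.0005,-0.003,0.0075],"turn":[0,0,0]},{"travel":[0.0005,-0.0035,0.009],"turn":[0,0,0]}])

```text
time: 42.55
position: [0.4569, 0.0974, 0.1256]
tool_rot: [-2.219, -2.219, 0.008]
ft_force: [-6.0, 3.7, 2.2]
grip_width: 0.094
grip_force: 29.7
```

Request:
step_arm(commands=[{"travel":[0,0,0.0005],"turn":[0,0,0]},{"travel":[0,-0.0005,0.001],"turn":[0,0,0]},{"travel":[0,-0.0005,0.0015],"turn":[0,0,0]},{"travel":[0,-0.0005,0.002],"turn":[0,0,0]},{"travel":[0,-0.0005,0.002],"turn":[0,0,0]}])

```text
time: 43.05
position: [0.4561, 0.0974, 0.1234]
tool_rot: [-2.218, -2.219, 0.009]
ft_force: [-5.5, 3.8, 1.7]
grip_width: 0.097
grip_force: 29.7
```

```bash
python3 lid.py
```

```text
{'position': [0.456, 0.097, 0.123], 'tool_rot': [-2.218, -2.219, 0.009], 'ft_force': [-5.476, 3.767, 1.671], 'grip_force': 29.69, 'grip_width': 0.097}
0.006093489148580947 [-0.00077134  0.00049592]
```

Request:
step_arm(commands=[{"travel":[0,0,0.0005],"turn":[0,0,0]},{"travel":[0,0,0.001],"turn":[0,0,0]},{"travel":[0,0,0.0015],"turn":[0,0,0]},{"travel":[0,0,0.002],"turn":[0,0,0]}])

```text
time: 43.45
position: [0.4553, 0.0975, 0.1212]
tool_rot: [-2.217, -2.218, 0.011]
ft_force: [-7.8, 4.0, 3.1]
grip_width: 0.097
grip_force: 29.6
```

Request:
step_arm(commands=[{"travel":[0,0,0.0005],"turn":[0,0,0]},{"travel":[0,0,0.001],"turn":[0,0,0]},{"travel":[0,0,0.0015],"turn":[0,0,0]},{"travel":[0,0,0.002],"turn":[0,0,0]}])

```text
time: 43.85
position: [0.4544, 0.0975, 0.119]
tool_rot: [-2.216, -2.217, 0.013]
ft_force: [-10.7, 4.1, 2.2]
grip_width: 0.09
grip_force: 29.6
```

```bash
python3 lid.py
```

```text
{'position': [0.454, 0.098, 0.119], 'tool_rot': [-2.216, -2.217, 0.013], 'ft_force': [-10.654, 4.058, 2.248], 'grip_force': 29.595, 'grip_width': 0.09}
-0.024707846410684492 [-0.00063974  0.00043206]
```

Request:
step_arm(commands=[{"travel":[0,-0.002,0.001],"turn":[0,0,0]},{"travel":[0,-0.0025,0.002],"turn":[0,0,0]},{"travel":[0,-0.003,0.003],"turn":[0,0,0]},{"travel":[0,-0.003,0.004],"turn":[0,0,0]},{"travel":[0,-0.003,0.004],"turn":[0,0,0]}])

```text
time: 44.35
position: [0.4537, 0.0975, 0.1167]
tool_rot: [-2.219, -2.219, 0.007]
ft_force: [-7.7, 2.9, 8.3]
grip_width: 0.093
grip_force: 29.2
```

```bash
python3 lid.py
python3 - <<'E'
from h import *
im,_=snap("scene"); cv2.imwrite("pics/s2c.png",cv2.resize(im[130:280,180:380],(800,600),interpolation=cv2.INTER_CUBIC)[:,:,::-1])
E
```

```text
{'position': [0.454, 0.098, 0.117], 'tool_rot': [-2.219, -2.219, 0.007], 'ft_force': [-7.727, 2.922, 8.275], 'grip_force': 29.25, 'grip_width': 0.093}
-0.04181969949916529 [-0.00069971  0.0002157 ]
```

View pics/s2c.png

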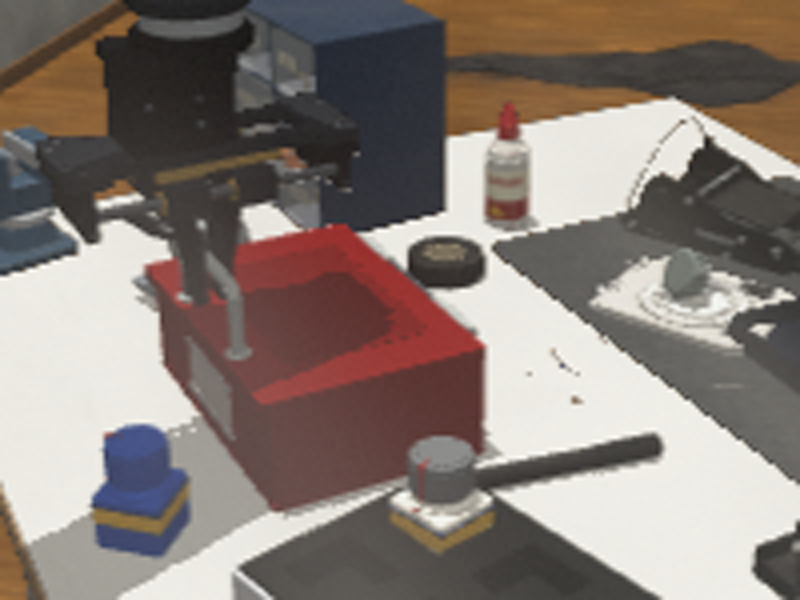

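Request:
step_arm(commands=[{"travel":[0,0,0.001],"turn":[0,0,0]},{"travel":[0,0,0.002],"turn":[0,0,0]},{"travel":[0,0,0.002],"turn":[0,0,0]}])

```text
time: 44.7
position: [0.4538, 0.0976, 0.1164]
tool_rot: [-2.218, -2.219, 0.006]
ft_force: [-12.8, 2.5, 20.9]
grip_width: 0.093
grip_force: 28.5
```

```bash
python3 lid.py
```

```text
{'position': [0.454, 0.098, 0.116], 'tool_rot': [-2.218, -2.219, 0.006], 'ft_force': [-12.799, 2.452, 20.923], 'grip_force': 28.47, 'grip_width': 0.093}
-0.04181969949916529 [-0.00071752  0.00044697]
```

Firmly shut (force jumped, no motion). Release and rise, then look at the counter.

Request:
step_arm(commands=[{"travel":[0,0,-0.002],"turn":[0,0,0]},{"travel":[0,0,-0.002],"turn":[0,0,0]}])

```text
time: 44.9
position: [0.4537, 0.0975, 0.1166]
tool_rot: [-2.219, -2.219, 0.006]
ft_force: [-6.7, 4.4, 7.8]
grip_width: 0.096
grip_force: 29.3
```

Request:
step_arm(commands=[{"travel":[0,0,0],"turn":[0,0,0]},{"travel":[0,0,0],"turn":[0,0,0]},{"travel":[0,0,0],"turn":[0,0,0]},{"travel":[0,0,0],"turn":[0,0,0]}], gripper=0.45)

```text
time: 45.3
position: [0.4558, 0.097, 0.1162]
tool_rot: [-2.222, -2.221, 0.002]
ft_force: [0.4, 0.4, -0.3]
grip_width: 0.364
grip_force: 0.0
```

Request:
step_arm(commands=[{"travel":[0,0,-0.03],"turn":[0,0,0]},{"travel":[0,0,-0.07],"turn":[0,0,0]},{"travel":[0,0,-0.11],"turn":[0,0,0]},{"travel":[0,0,-0.13],"turn":[0,0,0]},{"travel":[0,0,-0.13],"turn":[0,0,0]}])

```text
time: 45.8
position: [0.4579, 0.0979, 0.2499]
tool_rot: [2.22, 2.22, 0.008]
ft_force: [-0.0, 0.3, 0.4]
grip_width: 0.45
grip_force: 0.0
```

Run:
```python
from h import *
st=ctrl.get_state(); print(st["time"],np.round(st["position"],4),np.round(st["ft_force"],1))
plan([(.52,.22,.26,110)],step=.17)
```

```text
45.8 [0.4579 0.0979 0.2499] [-0.   0.3  0.4]
0 travel [0.1221, 0.0622, -0.0096] turn [0.3, -0.1, -20.0]
end [0.52 0.22 0.26]
```

Request:
step_arm(commands=[{"travel":[0.122,0.062,-0.01],"turn":[0.3,0,-20]},{"travel":[0.122,0.062,-0.01],"turn":[0.3,0,-20]},{"travel":[0.122,0.062,-0.01],"turn":[0.3,0,-20]},{"travel":[0.122,0.062,-0.01],"turn":[0.3,0,-20]},{"travel":[0.122,0.062,-0.01],"turn":[0.3,0,-20]}], gripper=0)

```text
time: 46.3
position: [0.5172, 0.2196, 0.2542]
tool_rot: [-1.797, -2.57, 0.013]
ft_force: [-1.0, -0.2, -1.1]
grip_width: 0.081
grip_force: 0.0
```

Request:
step_arm(commands=[{"travel":[0,0,0],"turn":[0,0,0]},{"travel":[0,0,0],"turn":[0,0,0]}])

```text
time: 46.5
position: [0.5175, 0.2181, 0.256]
tool_rot: [-1.802, -2.568, 0.008]
ft_force: [0.6, -0.7, -0.0]
grip_width: 0.012
grip_force: 0.0
```

Run:
```python
from h import *
im,st=snap("wrist","w15.png"); print(np.round(st["position"],4),np.round(st["tool_rot"],3))
np.save("st15.npy",np.r_[st["position"],st["tool_rot"]])
```

```text
[0.5175 0.2181 0.256 ] [-1.802 -2.568  0.008]
```

View pics/w15.png

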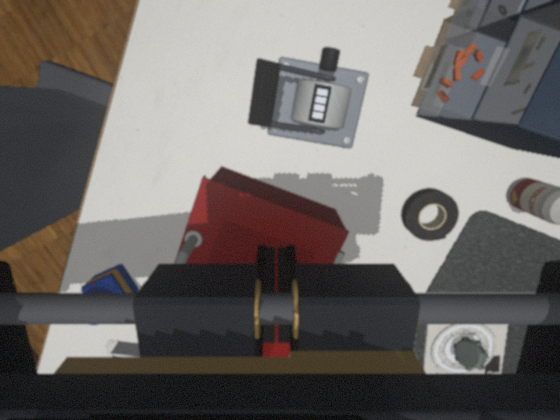

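Run:
```python
from h import *
a=np.load("st15.npy"); s=dict(position=a[:3],tool_rot=a[3:])
print("pad",[ray("wrist",p,.074,s)[:2].round(4) for p in [(264,93),(258,60),(280,63),(270,127),(249,124)]])
b=np.array([ray("wrist",p,.008,s)[:2] for p in [(281,57),(368,72),(354,148),(270,135)]]); print(b.round(4),b.mean(0).round(4))
c=b.mean(0); xd=((b[1]-b[0])+(b[2]-b[3]))/2; yaw=np.arctan2(xd[1],xd[0]); print(np.degrees(yaw),np.linalg.norm(xd))
pp=c-.065*np.cos(.5)*np.array([np.cos(yaw),np.sin(yaw)]); print("pad pred",c-.065*np.array([np.cos(yaw),np.sin(yaw)]),pp)
```

```text
pad [array([0.4752, 0.2984]), array([0.4609, 0.323 ]), array([0.4803, 0.3273]), array([0.4906, 0.2716]), array([0.4711, 0.2675])]
[[0.4772 0.3396]
 [0.5706 0.3575]
 [0.5893 0.2776]
 [0.4936 0.2585]] [0.5327 0.3083]
11.031898049183235 0.09635372807745539
pad pred [0.46885708 0.29585313] [0.47666717 0.29737577]
```

Run:
```python
from h import *
plan([(.473,.297,.14,190)],step=.17)
```

```text
0 travel [0.0297, -0.0048, 0.0388] turn [-0.1, -0.1, -26.7]
0 travel [0.0287, 0.009, 0.0388] turn [-0.1, -0.1, -26.7]
0 travel [0.0217, 0.0209, 0.0388] turn [-0.1, -0.1, -26.7]
end [0.473 0.297 0.14 ]
```

Request:
step_arm(commands=[{"travel":[0.03,-0.005,0.039],"turn":[0,0,-26.7]},{"travel":[0.03,-0.005,0.039],"turn":[0,0,-26.7]},{"travel":[0.03,-0.005,0.039],"turn":[0,0,-26.7]},{"travel":[0.03,-0.005,0.039],"turn":[0,0,-26.7]},{"travel":[0.03,-0.005,0.039],"turn":[0,0,-26.7]}])

```text
time: 47.05
position: [0.5027, 0.2456, 0.2178]
tool_rot: [-1.163, -2.913, 0.004]
ft_force: [-0.5, -0.9, 0.0]
grip_width: 0.006
grip_force: 0.0
```

Request:
step_arm(commands=[{"travel":[0.0285,0.009,0.039],"turn":[0,0,-26.7]},{"travel":[0.0285,0.009,0.039],"turn":[0,0,-26.7]},{"travel":[0.0285,0.009,0.039],"turn":[0,0,-26.7]},{"travel":[0.0285,0.009,0.039],"turn":[0,0,-26.7]},{"travel":[0.0285,0.009,0.039],"turn":[0,0,-26.7]}])

```text
time: 47.55
position: [0.488, 0.272, 0.1789]
tool_rot: [-0.46, -3.102, 0.002]
ft_force: [-0.1, 0.1, -0.1]
grip_width: 0.004
grip_force: 0.0
```

Request:
step_arm(commands=[{"travel":[0.0215,0.021,0.039],"turn":[0,0,-26.7]},{"travel":[0.0215,0.021,0.039],"turn":[0,0,-26.7]},{"travel":[0.0215,0.021,0.039],"turn":[0,0,-26.7]},{"travel":[0.0215,0.021,0.039],"turn":[0,0,-26.7]},{"travel":[0.0215,0.021,0.039],"turn":[0,0,-26.7]}])

```text
time: 48.05
position: [0.4732, 0.2984, 0.14]
tool_rot: [0.268, -3.124, -0.0]
ft_force: [0.4, 1.3, 0.7]
grip_width: 0.001
grip_force: 0.0
```

Request:
step_arm(commands=[{"travel":[0,0,0],"turn":[0,0,0]},{"travel":[0,0,0],"turn":[0,0,0]}])

```text
time: 48.25
position: [0.473, 0.2985, 0.1398]
tool_rot: [0.273, -3.124, -0.0]
ft_force: [0.5, -0.2, 1.3]
grip_width: 0.007
grip_force: 0.0
```

Run:
```python
from h import *
st=ctrl.get_state(); print(np.round(st["position"],4),np.round(st["tool_rot"],3),np.round(st["ft_force"],1))
im,_=snap("top","top4.png"); 
im,_=snap("wrist"); g=im
h=cv2.cvtColor(im,cv2.COLOR_RGB2HSV)
# counter moved? black pad in top view
a=cv2.imread("pics/top0.png")[195:235,150:195].astype(int); b=cv2.imread("pics/top4.png")[195:235,150:195].astype(int)
cv2.imwrite("pics/t4c.png",cv2.resize(np.hstack([a,b]).astype(np.uint8),None,fx=8,fy=8,interpolation=cv2.INTER_CUBIC))
plan([(.473,.297,.09,190),(.473,.297,.036,190)])
```

```text
[0.473  0.2985 0.1398] [ 0.273 -3.124 -0.   ] [ 0.5 -0.2  1.3]
0 travel [-0.0002, -0.0016, 0.0497] turn [0.0, -0.4, 0.0]
1 travel [0.0, 0.0, 0.054] turn [0.0, 0.0, 0.0]
end [0.473 0.297 0.036]
```

Request:
step_arm(commands=[{"travel":[0,-0.0015,0.025],"turn":[0,0,0]},{"travel":[0,-0.0015,0.045],"turn":[0,0,0]},{"travel":[0,-0.0015,0.055],"turn":[0,0,0]},{"travel":[0,-0.0015,0.065],"turn":[0,0,0]},{"travel":[0,-0.0015,0.075],"turn":[0,0,0]}])

```text
time: 48.85
position: [0.473, 0.2975, 0.0647]
tool_rot: [0.276, -3.124, -0.001]
ft_force: [-0.8, -0.5, 3.5]
grip_width: 0.004
grip_force: 1.3
```

Request:
step_arm(commands=[{"travel":[0,0,0.008],"turn":[0,0,0]},{"travel":[0,0,0.016],"turn":[0,0,0]},{"travel":[0,0,0.021],"turn":[0,0,0]},{"travel":[0,0,0.024],"turn":[0,0,0]},{"travel":[0,0,0.026],"turn":[0,0,0]}])

```text
time: 49.35
position: [0.4741, 0.2977, 0.0403]
tool_rot: [0.277, -3.126, -0.002]
ft_force: [-1.4, -1.0, 18.3]
grip_width: 0.007
grip_force: 8.7
```

Run:
```python
from h import *
st=ctrl.get_state(); print(np.round(st["position"],4),np.round(st["tool_rot"],3),np.round(st["ft_force"],1),np.round(st["torque"],2))
```

```text
[0.4741 0.2977 0.0403] [ 2.770e-01 -3.126e+00 -2.000e-03] [-1.4 -1.  18.3] [-0.37  0.45 -0.02]
```

Request:
step_arm(commands=[{"travel":[0,0,0.0005],"turn":[0,0,0]},{"travel":[0,0,0.001],"turn":[0,0,0]},{"travel":[0,0,0.001],"turn":[0,0,0]}])

```text
time: 49.65
position: [0.4741, 0.2977, 0.0403]
tool_rot: [0.276, -3.126, -0.002]
ft_force: [-3.8, -2.2, 16.3]
grip_width: 0.008
grip_force: 7.9
```

Request:
step_arm(commands=[{"travel":[0,0,-0.01],"turn":[0,0,0]},{"travel":[0,0,-0.022],"turn":[0,0,0]},{"travel":[0,0,-0.036],"turn":[0,0,0]},{"travel":[0,0,-0.055],"turn":[0,0,0]},{"travel":[0,0,-0.08],"turn":[0,0,0]}])

```text
time: 50.15
position: [0.472, 0.2961, 0.1174]
tool_rot: [0.276, -3.12, 0.003]
ft_force: [0.7, -0.6, -0.8]
grip_width: 0.006
grip_force: 0.0
```

Request:
step_arm(commands=[{"travel":[0,0,-0.05],"turn":[0,0,0]},{"travel":[0,0,-0.1],"turn":[0,0,0]},{"travel":[0,0,-0.13],"turn":[0,0,0]},{"travel":[0,0,-0.13],"turn":[0,0,0]}])

```text
time: 50.55
position: [0.4759, 0.2983, 0.2534]
tool_rot: [-0.276, 3.128, 0.006]
ft_force: [0.1, 0.1, -0.1]
grip_width: 0.005
grip_force: 0.0
```

Run:
```python
from h import *
im,st=snap("wrist","w16.png"); print(st["time"],np.round(st["position"],4),np.round(st["ft_force"],1))
# state checks without viewing: pad colour blob in top view now vs start, lid area red
t,_=snap("top","top5.png"); t0=cv2.imread("pics/top0.png")[:,:,::-1]
for n,i in (("start",t0),("now",t)):
    h=cv2.cvtColor(np.ascontiguousarray(i),cv2.COLOR_RGB2HSV); r=((h[...,0]<8)|(h[...,0]>172))&(h[...,1]>120)&(h[...,2]>80)
    print(n,[cv2.boundingRect(c) for c in blobs(r,500)], [cv2.boundingRect(c) for c in blobs((i.max(2)<60)&(np.arange(560)[None]>155)&(np.arange(560)[None]<190)&(np.arange(420)[:,None]>212)&(np.arange(420)[:,None]<240),20)])
im,_=snap("wrist")
h=cv2.cvtColor(im,cv2.COLOR_RGB2GRAY)
for z,p in (("pad mid",[.4757,.298,.074]),): print(z,np.round(proj("wrist",p,st)))
```

```text
50.55 [0.4759 0.2983 0.2534] [ 0.1  0.1 -0.1]
start [(208, 177, 83, 60)] [(163, 219, 20, 11)]
now [(208, 177, 83, 60)] [(156, 213, 34, 27)]
pad mid [274. 188.]
```

```bash
python3 -c "
from bench import ctrl
print(ctrl.close_job())"
```

```text
the job is handed in; nothing more can be done
None
```

The job is handed in after about 51 s of the 210 s. I tried all four caps, put the three loose jars in the reject box and left the sound one in its pocket. I eased the lid shut and swung the tally lever to its stop once; shut lid and stop are judged from contact force and camera images, and I never saw the count or the lever springing back.

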